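# Load the saffron drying plate and latch the dryer

## Task

Slide the thin steel plate across the sorting board, round the small jar, until its whole tongue sticks out over the board's edge that faces the robot; only then lift it clear and lay it flat on the dryer's rack, wholly inside, tongue towards the door. Then push the dryer's door shut so that its sprung latch snaps in behind the strike. Do not drop the plate on the table, and leave the jar and the other loose things standing where they are.

Things in the scene. Friction and masses are not known exactly. Their poses are not given: they have to be found in the camera images.
- plate_center (a point): centre (half-way through the thickness) of the 110 x 110 mm square of a loose thin flat perforated steel plate, 4 mm thick, about 0.13 kg. A tongue 44 mm wide, 50 mm long runs out along the plate's own -x, 55 to 105 mm from this point; z is up. It lies flat on the board, slides easily there and on the rack (friction about 0.25) and can be drawn along by fingertips pressing lightly on it
- tongue_tip (a point): middle of the free end of the plate's tongue, half-way through the thickness, 105 mm from plate_center along the plate's -x; same axes as the plate
- board: fixed sorting board of pale lacquered wood, 280 (own x) x 320 (own y) x 40 mm high; origin at the centre of its underside (on the table), its top 40 mm above that; own -x is the side that faces the robot, whose edge lies 140 mm from the origin. The space in front of that edge is free down to the table
- jar_center (a point): small loose lidded jar, 52 mm diameter, 56 mm high, that stands on the board close behind the edge that faces the robot, anywhere along most of it; this point is its centre, 28 mm above the board. Not to be disturbed
- dryer: fixed white drying cabinet, 200 deep (own x) x 220 wide (own y) x 210 mm high; origin at the centre of its underside (on the table). Its open mouth faces the robot (own -x), in the plane 100 mm from the origin. Walls 10 mm: the inside is 200 mm wide and reaches from the mouth back to own x +90 mm. The roof (underside at 200 mm) reaches forward to the mouth
- rack_front (a point): middle of the front edge of the steel rack deck inside the dryer, on its top, 50 mm above the table and 65 mm behind the mouth; dryer's axes. The deck reaches from here to the back wall (125 mm). In front of it the floor is lower, at 12 mm: room for fingers under the tongue. A tool pointing straight down meets the roof; one leaning back towards the robot by 30 to 45 degrees goes under it
- door (a joint): angle of the dryer's door in rad: 0 shut, about 1.57 standing straight out towards the robot; it stays where it is left (slight friction). A panel 210 mm wide, 185 mm high (20 to 205 mm above the table), 12 mm thick, hinged on the mouth's right side (the dryer's own -y), opening outward. Shut, its inner face lies in the plane of the mouth
- door_hinge (a point): point on the door's vertical hinge line, 20 mm above the table, on the plane of the door's inner face; its axes turn with the door: own y runs along the door from the hinge to the free edge, own -x points out of the outer face (12 mm away)
- door_edge (a point): point on the outer face of the door at its free edge (210 mm from the hinge), 112 mm above the table. A knob of 18 mm diameter stands 22 mm out from the outer face, 188 mm from the hinge, 65 mm above the table: push above it
- latch (a joint): how far the brass latch bolt on the door's inner side (near the free edge, 150 mm above the table) is pressed in, in m: 0 fully out, up to 0.012. As the door shuts (from about 0.1 rad) its bevel rides over the round strike in the mouth's left side, pressing it in about 6 mm; fully shut, it springs out to 0 behind the strike. It takes about 3 to 5 N at the door's free edge
- tin: loose brass tin, 60 mm diameter, 50 mm high, on the dryer's roof towards the back; origin at its underside. Bystander
- glass_cup: loose glass cup, 72 mm diameter, 85 mm high, on the table between and behind the board and the dryer; origin at its underside. Bystander
- tall_jar: loose lidded glass jar, 84 mm diameter, 130 mm high, left of the dryer; origin at its underside. Bystander
Mind the look-alikes: they are no part of the job. Of the things shaped like the part that bears plate_center, the bare steel one is meant.

How it is judged:
On the way, in this order (a step that is already met when the one before it is completed fails the run):
1. the plate lies flat on the board with its tongue out over the edge that faces the robot (tongue tip at least 35 mm past it) (x of tongue_tip in the frame of board below -0.175 m and x of plate_center in the frame of board above -0.125 m and z of plate_center in the frame of board below 0.047 m and angle between plate_center's own z axis and vertical below 0.06 rad and contact force between plate and board above 0.2 N), for 0.2 s.
2. the plate is lifted clear of the board (height (world z) of plate_center above 0.06 m and contact force between plate and board below 0.05 N and contact force between plate and the fingers above 0.5 N), for 0.2 s.
3. the plate lies flat on the rack wholly inside the dryer, let go, with the door still open (x of tongue_tip in the frame of dryer between -0.099 and -0.055 m and x of plate_center in the frame of dryer above 0 m and z of plate_center in the frame of dryer between 0.047 and 0.057 m and angle between plate_center's own z axis and vertical below 0.06 rad and contact force between plate and the fingers below 0.05 N and value of joint door above 0.3 rad), for 0.2 s.
At the end, for the whole second after the job is handed in: The plate lies flat and at rest on the dryer's rack, wholly inside the dryer with its tongue towards the door; the door is shut (within 0.03 rad) and the latch bolt is out (less than 3 mm pressed in) behind the strike (x of tongue_tip in the frame of dryer between -0.1005 and -0.055 m and x of plate_center in the frame of dryer above 0 m and z of plate_center in the frame of dryer between 0.047 and 0.057 m and angle between plate_center's own z axis and vertical below 0.06 rad and linear speed of plate below 0.02 m/s and value of joint door below 0.03 rad and value of joint latch below 0.003 m); the robot touches nothing.
It fails at once if the plate falls to the table (its centre or tongue end lower than 25 mm) (height (world z) of plate_center below 0.025 m or height (world z) of tongue_tip below 0.02 m).
It fails at once if the small jar is pushed more than 20 mm or tipped (distance of jar_center from where it was at the start of the episode above 0.02 m or angle between jar_center's own z axis and vertical above 0.4 rad).
It fails at once if another bystander is moved more than 30 mm (distance of any of tin, glass_cup, tall_jar from where it was at the start of the episode above 0.03 m).
It also fails if it takes over 72 s, if anything falls off the work surface, if the arm or the gripper's body presses on something with over 40 N, if the wrist force passes 120 N, or if a joint passes its speed limit or range.

## Robot

A 7-joint arm with a two-finger parallel gripper is mounted at the origin on the work surface. World frame = base frame: x ahead of the robot, y to its left, z up, the work surface at z = 0. Lengths are in m, angles in rad, forces in N, time in s.
With the tool pointing down it reaches from about 0.4 to 0.85 m from the base axis. Payload 4.5 kg.
Tool frame: the origin (TCP) lies at the very end of the fingers, on their centre line; the grasp point (between the pads) lies 19 mm behind it; y points along the fingers, x is the direction in which the jaws open and shut, and the axes are right-handed (so a half turn about y gives the same grasp; the last joint's range is limited). The gripper opens to 85 mm and grips with 20 to 120 N. Pads are 22 mm wide; open, the fingers measure 114 mm over their backs; the gripper's body (76 mm by 85 mm) begins 54 mm behind the grasp point. The pads swing forward as they close: fully open they stand 13 mm farther back than shut.
Start: joints at [-1.288, 0.689, -0.195, 1.565, 0.157, 0.902, -0.215], TCP at [0.154, 0.606, 0.231] pointing down, gripper open.
Joint ranges: [-3.01, 3.01], [-0.46, 2.08], [-1.47, 1.51], [0.13, 2.56], [-1, 4.14], [0.04, 2.09], [-2.66, 2.66]. Speed limits (rad/s): [2.57, 2.57, 3.14, 3.14, 3.14, 3.14, 3.14].

## Interface

Orientations are given as a 3x3 rotation matrix whose columns are the frame's x, y, z axes.
In Python, from workcell import robot gives the robot as it stands. Calls block until the motion is done:
- robot.reach(position, orientation): joint-space move of the TCP to a pose.
- robot.move_l(position, velocity=0.15, ori=None): straight line of the TCP; ori=None keeps the orientation; velocity is the mean speed in m/s.
- robot.goto_joints(angles): joint-space move.
- robot.gripper_to(opening, squeeze=None): finger opening in m; squeeze is the grip in N (None keeps the last); returns when the fingers have stopped.
- robot.dwell(seconds).
- robot.inverse_kinematics(position, orientation): joint angles nearest the present ones, or None.
- robot.capture(name): name is "scene" or "side" or "wrist"; returns the picture (420x560x3 uint8, blue, green, red); there is no depth.
- robot.get_calibration(name): a dict with "fx", "fy", "cx", "cy" (pixels), "origin" and "orientation" of the camera in the world. Camera axes: x right, y down, z forward; pixel columns grow to the right and rows downward; lengths in m; the calibration is good to about 2 mm. A picture is of the moment at which its call begins: read the wrist's pose just before it. get_calibration takes no time and is no camera call; for the wrist camera it gives the pose at the moment of the call.
A pose or a line that the arm cannot do raises robot.IKError and nothing moves.
- robot.finish_job(): hands the job in, once; it reports no verdict.
Trained networks look in the newest picture that a camera, given by its name, has taken for a name from the list of things; names that differ only in an ending like _2 or _b are one class to them, and where a whole thing is asked for, a point or a joint stands for the part that bears it (a point fixed in the world has none). Each returns a list of dicts, best first, with "p" (0 to 1); they miss things now and then, are a little off and sometimes report something else, mostly with a low value. They report only what shows in the picture. A call takes as long as a camera call. They do not tell look-alikes from the thing itself.
- robot.trace(query, camera): "mask" (420x560 bool, what is visible of it) and "at" ([column, row] in pixels, amid what is visible of it).
Readings, each from a call of its own:
- robot.get_t(): time.
- robot.get_joint_positions(): joint angles.
- robot.get_joint_vel(): joint speeds.
- robot.get_effort(): joint torques, N m.
- robot.get_tool_pos(): TCP position.
- robot.get_ee_rot(): TCP orientation.
- robot.get_wrist_force(): force on the tool from outside, world axes, zero at the start.
- robot.get_ft_torque(): the same for the moment, N m.
- robot.get_width(): finger opening in m.
Only numpy, scipy, OpenCV 4.12 (cv2) and the standard library are available. Lean on these libraries where they do the work, as an engineer would, in place of code of your own. Each camera call takes 0.05 s, during which the arm holds its last target.

## Working session

There is one attempt and no reset: what is moved stays moved. The work goes in short steps, each a Python script; the robot and the scene stay as the last script left them, time stands still between calls to the robot, and variables do not carry over. Pictures are saved under pics/ and viewed, and the job is handed in when it is done.

```bash
ls; mkdir -p pics
python3 - <<'E'
from workcell import robot
import cv2,numpy as np
for n in ["scene","side","wrist"]:
    im=robot.capture(n); cv2.imwrite(f"pics/a_{n}.png",im)
    c=robot.get_calibration(n); print(n,{k:np.round(v,4).tolist() for k,v in c.items()})
print(robot.get_t(), robot.get_tool_pos(), robot.get_ee_rot(), robot.get_wrist_force())
E
```

```text
pics
scene {'fx': 454.5071, 'fy': 454.5071, 'cx': 274.2258, 'cy': 205.8638, 'origin': [1.2601, 0.0637, 1.4183], 'orientation': [[0.0548, 0.8609, -0.5057], [0.9984, -0.0524, 0.0188], [-0.0103, -0.506, -0.8625]]}
side {'fx': 419.3557, 'fy': 419.3557, 'cx': 286.0948, 'cy': 206.9016, 'origin': [-0.0985, -0.7428, 1.3811], 'orientation': [[0.8106, -0.4442, 0.3816], [-0.5856, -0.6133, 0.53], [-0.0014, -0.6531, -0.7573]]}
wrist {'fx': 370.275, 'fy': 370.275, 'cx': 284.2793, 'cy': 214.3494, 'origin': [0.0822, 0.6237, 0.3735], 'orientation': [[0.2458, 0.9266, 0.2846], [0.9693, -0.2346, -0.0734], [-0.0013, 0.2939, -0.9558]]}
0.15 [0.1538235  0.60525233 0.23064696] [[ 2.46168769e-01 -2.38813716e-04 -9.69226950e-01]
 [ 9.69225886e-01 -1.44136173e-03  2.46168854e-01]
 [-1.45579513e-03 -9.99998933e-01 -1.23353808e-04]] [-0.78613839  0.59806025  0.73115074]
```

View pics/a_scene.png

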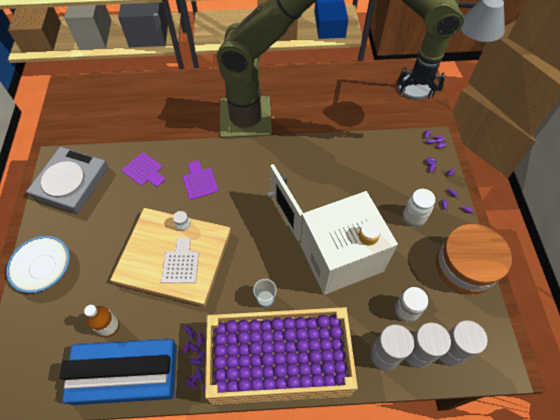

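View pics/a_side.png

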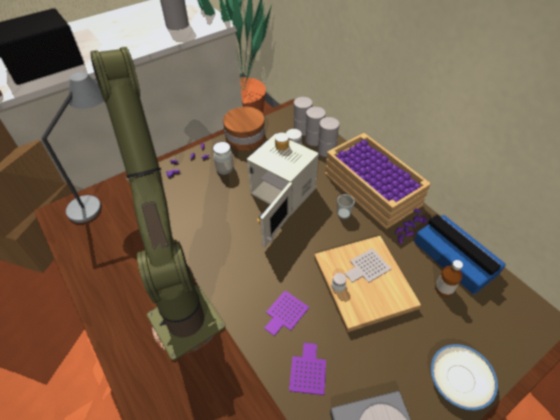

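View pics/a_wrist.png

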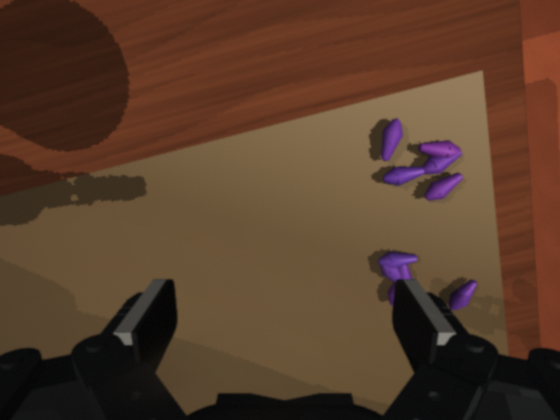

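Plate-shaped things in scene picture: a purple one at (143,168), a purple one at (200,180), and a bare grey one on the board at (180,262). The grey one fits (bare steel, lies on the board). Next: trace things and enlarge.

```bash
cat > h.py <<'E'
import numpy as np, cv2
def ray(c,p):
    d=np.array([(p[0]-c["cx"])/c["fx"],(p[1]-c["cy"])/c["fy"],1.0]); return np.array(c["orientation"])@d
def onz(c,p,z):
    d=ray(c,p); o=np.array(c["origin"]); return o+d*(z-o[2])/d[2]
def proj(c,P):
    q=(np.asarray(P,float)-np.array(c["origin"]))@np.array(c["orientation"])
    return np.stack([c["fx"]*q[...,0]/q[...,2]+c["cx"],c["fy"]*q[...,1]/q[...,2]+c["cy"]],-1)
E
python3 - <<'E'
from workcell import robot
import cv2,numpy as np,pickle
from h import *
out={}
for n in ["scene","side"]:
    im=robot.capture(n); 
    for q in ["plate_center","board","jar_center","dryer","door","tin","glass_cup","tall_jar"]:
        r=robot.trace(q,n); out[n,q]=r
        print(n,q,[(round(d["p"],2),np.round(d["at"],1).tolist(),int(d["mask"].sum())) for d in r])
    out[n]=im; out[n,"cal"]=robot.get_calibration(n)
pickle.dump(out,open("tr.pkl","wb"))
print(robot.get_t())
a=cv2.resize(out["scene"][190:320,100:250],None,fx=5,fy=5,interpolation=cv2.INTER_CUBIC); cv2.imwrite("pics/crop_board.png",a[:600])
a=cv2.resize(out["scene"][155:300,260:410],None,fx=4,fy=4,interpolation=cv2.INTER_CUBIC); cv2.imwrite("pics/crop_dryer.png",a[:600])
a=cv2.resize(out["side"][220:340,300:430],None,fx=5,fy=5,interpolation=cv2.INTER_CUBIC); cv2.imwrite("pics/crop_bside.png",a[:600])
E
```

```text
scene plate_center [(0.74, [143.9, 173.6], 902), (0.62, [178.0, 262.2], 1305), (0.54, [282.8, 200.7], 1183)]
scene board [(0.72, [165.0, 255.2], 6348)]
scene jar_center [(0.58, [180.5, 218.2], 287), (0.52, [337.9, 235.4], 7488), (0.22, [284.3, 199.5], 1115)]
scene dryer [(0.68, [338.9, 237.7], 7503)]
scene door [(0.66, [283.4, 200.6], 1137)]
scene tin [(0.86, [369.4, 232.1], 439)]
scene glass_cup [(0.96, [264.7, 287.7], 505), (0.62, [370.0, 230.3], 433), (0.46, [181.5, 263.2], 1226)]
scene tall_jar [(0.58, [419.9, 205.7], 878)]
side plate_center [(0.9, [284.0, 311.5], 1089), (0.68, [367.4, 265.7], 857), (0.56, [308.6, 370.1], 1394)]
side board [(0.83, [364.9, 289.5], 5221), (0.43, [337.5, 281.7], 255), (0.23, [277.2, 215.2], 1012)]
side jar_center [(0.48, [338.4, 282.3], 195)]
side dryer [(0.57, [281.4, 179.1], 4534)]
side door [(0.83, [274.9, 213.3], 1101)]
side tin [(0.59, [283.6, 142.0], 210)]
side glass_cup [(0.67, [348.2, 203.4], 357)]
side tall_jar [(0.85, [223.9, 158.2], 542)]
1.05
```

View pics/crop_board.png

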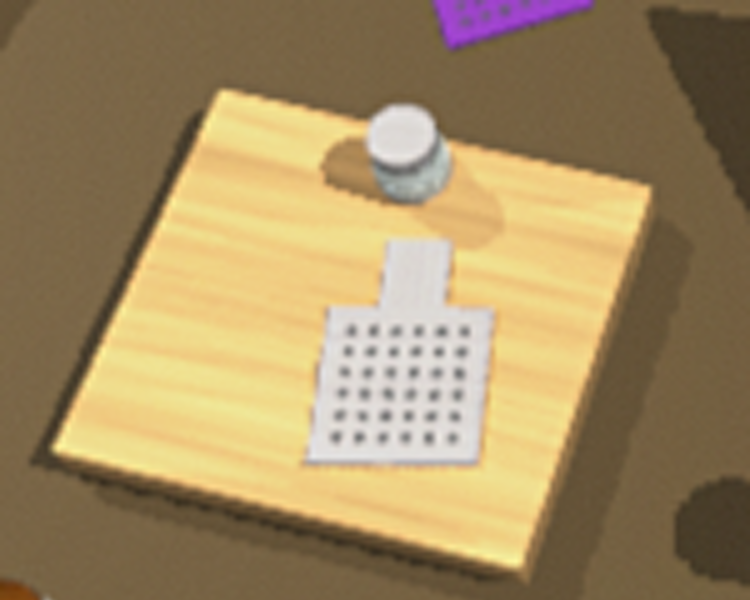

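View pics/crop_dryer.png

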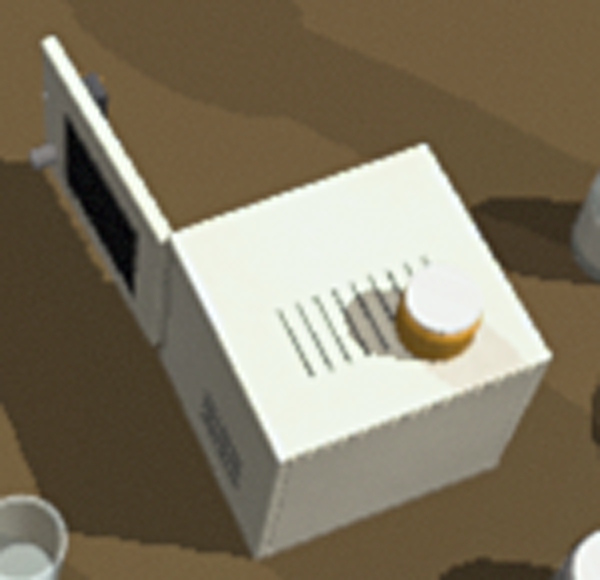

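View pics/crop_bside.png

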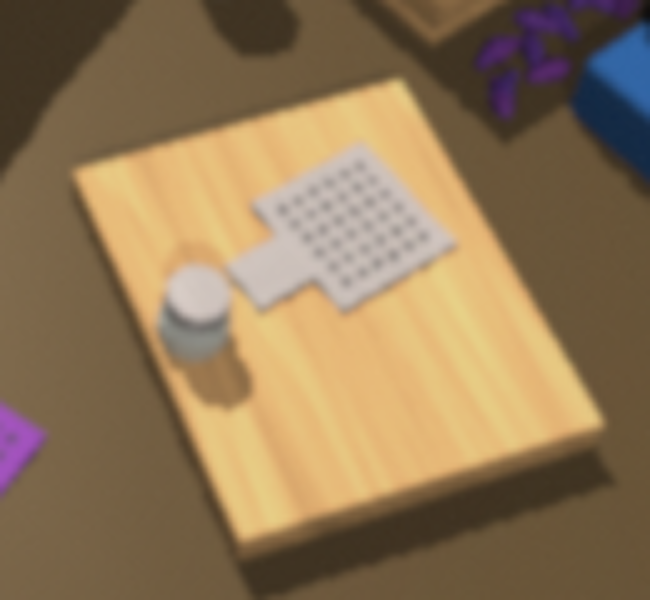

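```bash
cat > fit.py <<'E'
import pickle,numpy as np
from scipy.optimize import least_squares
from h import *
o=pickle.load(open("tr.pkl","rb"))
S=lambda p,s,x,y:[(p[0]+.5)/s-.5+x,(p[1]+.5)/s-.5+y]
def fit(model,z,obs,yaw0,xy0):
    m=np.array(model,float)
    def pts(v):
        R=np.array([[np.cos(v[2]),-np.sin(v[2])],[np.sin(v[2]),np.cos(v[2])]])
        return np.c_[m@R.T+v[:2],np.full(len(m),z)]
    f=lambda v:np.concatenate([(proj(o[n,"cal"],pts(v))-np.array(ob)).ravel() for n,ob in obs])
    r=least_squares(f,[*xy0,yaw0]); return r.x, np.abs(r.fun).max(), r.fun
bs=[S(p,5,100,190) for p in [(220,90),(652,187),(525,572),(53,452)]]
bd=[S(p,5,300,220) for p in [(238,545),(75,173),(402,80),(605,430)]]
bm=[(-.14,-.16),(-.14,.16),(.14,.16),(.14,-.16)]
ps=[S(p,5,100,190) for p in [(330,308),(495,310),(481,463),(305,463),(388,240),(452,240)]]
pd=[S(p,5,300,220) for p in [(343,310),(253,203),(360,143),(457,243),(263,311),(228,268)]]
pm=[(-.055,-.055),(-.055,.055),(.055,.055),(.055,-.055),(-.105,-.022),(-.105,.022)]
ds=[S(p,4,260,155) for p in [(172,233),(425,145),(550,355),(283,462)]]
dm=[(-.1,-.11),(-.1,.11),(.1,.11),(.1,-.11)]
for nm,m,z,a,b,x0 in [("board",bm,.04,bs,bd,(.6,-.2)),("plate",pm,.044,ps,pd,(.6,-.2)),("dryer",dm,.21,ds,None,(.6,.2))]:
    for obs in ([("scene",a)],[("side",b)],[("scene",a),("side",b)]):
        if obs[-1][1] is None: continue
        v,e,_=fit(m,z,obs,0.,x0); print(nm,[k[0] for k in obs],np.round(v,4),"maxres px",round(e,2))
E
python3 fit.py
python3 - <<'E'
import pickle,cv2,numpy as np
from h import *
o=pickle.load(open("tr.pkl","rb"))
cv2.imwrite("pics/crop_dside.png",cv2.resize(o["side"][115:260,210:350],None,fx=4,fy=4,interpolation=cv2.INTER_CUBIC)) 
# jar: lid centre
for n in ("scene","side"):
    r=o[n,"jar_center"][0]; print(n,onz(o[n,"cal"],r["at"],.068))
    for q,z in (("tin",.235),("glass_cup",.0425),("tall_jar",.065)):
        print(q,n,onz(o[n,"cal"],o[n,q][0]["at"],z).round(3))
E
```

```text
board ['scene'] [ 0.6117 -0.2548 -0.3031] maxres px 0.52
board ['side'] [ 0.6089 -0.2565 -0.3136] maxres px 0.42
board ['scene', 'side'] [ 0.6105 -0.2555 -0.3078] maxres px 0.83
plate ['scene'] [ 0.6643 -0.2249 -0.0629] maxres px 0.46
plate ['side'] [ 0.6652 -0.2243 -0.0546] maxres px 0.54
plate ['scene', 'side'] [ 0.6647 -0.2247 -0.0595] maxres px 0.64
dryer ['scene'] [0.6422 0.309  0.3256] maxres px 0.91
scene [ 0.49741625 -0.22747387  0.068     ]
tin scene [0.671 0.361 0.235]
glass_cup scene [0.752 0.047 0.042]
tall_jar scene [0.496 0.594 0.065]
side [ 0.50613045 -0.22241548  0.068     ]
tin side [0.68  0.355 0.235]
glass_cup side [0.801 0.055 0.042]
tall_jar side [0.506 0.587 0.065]
```

View pics/crop_dside.png

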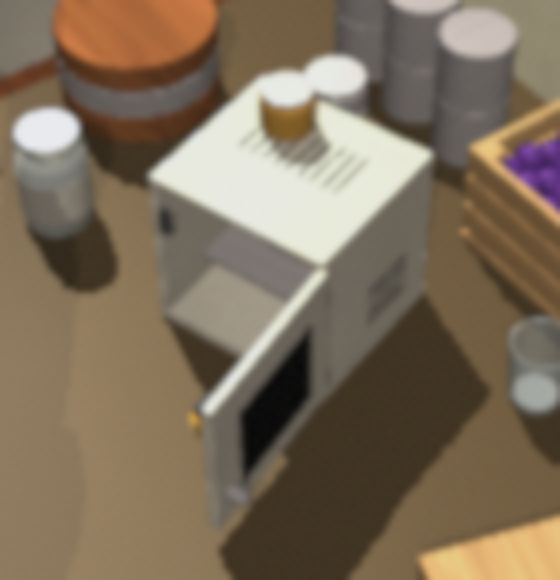

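```bash
cat > fit2.py <<'E'
from fit import *
dd=[S(p,4,210,115) for p in [(325,265),(152,176),(265,72),(432,155)]]
for obs in ([("side",dd)],[("scene",ds),("side",dd)]):
    v,e,f=fit(dm,.21,obs,.3,(.6,.3)); print(np.round(v,4),e); print(f.round(1))
# door free top edge z=.205: scene outer/inner corner; 
for n,p in [("scene",S((50,40),4,260,155)),("side",S((203,412),4,210,115))]:
    P=onz(o[n,"cal"],p,.205)
    h=v[:2]+np.array([[np.cos(v[2]),-np.sin(v[2])],[np.sin(v[2]),np.cos(v[2])]])@[-.1,-.105]
    d=P[:2]-h; print(n,P,"hinge",h,"len",np.hypot(*d),"dir in dryer frame deg",np.degrees(np.arctan2(d[1],d[0])-v[2]))
c=v.copy()
im=o["scene"].copy()
E
python3 fit2.py
python3 - <<'E'
from workcell import robot
import numpy as np
def tool(yaw,lean):  # tool y: down+forward along yaw
    c,s=np.cos(lean),np.sin(lean)
    h=np.array([np.cos(yaw),np.sin(yaw),0]); u=np.array([0,0,1.])
    y=s*h-c*u; z=-c*h-s*u; x=np.cross(y,z); return np.c_[x,y,z]
def gp(P,R,back=.019): return P+back*R[:,1]
B=np.array([.6105,-.2555]); by=-.308
def fr(o,yaw,p): c,s=np.cos(yaw),np.sin(yaw); return np.array([o[0]+c*p[0]-s*p[1],o[1]+s*p[0]+c*p[1]])
D=np.array([.642,.309]); dy=.3256
for rel in (0,.15,.3,.45):
  for lean in (0,20,40,50):
    pc=fr(B,by,(-.088,.09)); yaw=by+rel
    g=np.r_[fr(pc,yaw,(-.083,0)),.042]
    R=tool(yaw,np.radians(lean)); q=robot.inverse_kinematics(gp(g,R),R); g2=g+[0,0,.2]; q2=robot.inverse_kinematics(gp(g2,R),R)
    print("board",rel,lean,g.round(3),q is not None,q2 is not None, None if q is None else np.round(q,2))
for lean in (35,40,45,50):
  for xc,z in ((.018,.052),(-.05,.1),(-.1,.12),(-.17,.12),(-.17,.24),(-.2,.28)):
    g=np.r_[fr(D,dy,(xc-.083,0)),z]; R=tool(dy,np.radians(lean)); q=robot.inverse_kinematics(gp(g,R),R)
    print("dry",lean,xc,z,g.round(3), None if q is None else np.round(q,2))
E
```

```text
board ['scene'] [ 0.6117 -0.2548 -0.3031] maxres px 0.52
board ['side'] [ 0.6089 -0.2565 -0.3136] maxres px 0.42
board ['scene', 'side'] [ 0.6105 -0.2555 -0.3078] maxres px 0.83
plate ['scene'] [ 0.6643 -0.2249 -0.0629] maxres px 0.46
plate ['side'] [ 0.6652 -0.2243 -0.0546] maxres px 0.54
plate ['scene', 'side'] [ 0.6647 -0.2247 -0.0595] maxres px 0.64
dryer ['scene'] [0.6422 0.309  0.3256] maxres px 0.91
[0.6443 0.3106 0.3236] 0.9045678176008778
[-0.1  0.1 -0.8 -0.1  0.   0.4  0.9 -0.5]
[0.6428 0.3092 0.325 ] 1.013330926826086
[-0.7  0.5  0.4 -0.5  1.   0.5 -0.3  0.  -0.2  0.4 -0.9  0.3 -0.1  0.7
  0.8 -0.3]
scene [0.39208045 0.09190281 0.205     ] hinge [0.58152691 0.1777456 ] len 0.20798784508812826 dir in dryer frame deg -174.24459585388283
side [0.38860619 0.09344165 0.205     ] hinge [0.58152691 0.1777456 ] len 0.21053636371914117 dir in dryer frame deg -175.01630148042912
board 0 0 [ 0.475 -0.118  0.042] True True [ 0.37  0.91 -0.36  2.1   1.06  0.32  0.37]
board 0 20 [ 0.475 -0.118  0.042] True True [ 0.69  1.17 -1.04  2.39  2.04  1.08 -0.56]
board 0 40 [ 0.475 -0.118  0.042
[... 1643 characters left out ...]
.2 0.28 [0.374 0.218 0.28 ] None
dry 45 0.018 0.052 [0.58  0.288 0.052] [ 0.04  1.47 -1.26  2.23  2.43  1.56 -0.42]
dry 45 -0.05 0.1 [0.516 0.266 0.1  ] [-0.04  1.35 -1.26  2.44  2.31  1.67 -0.66]
dry 45 -0.1 0.12 [0.469 0.25  0.12 ] None
dry 45 -0.17 0.12 [0.402 0.228 0.12 ] None
dry 45 -0.17 0.24 [0.402 0.228 0.24 ] None
dry 45 -0.2 0.28 [0.374 0.218 0.28 ] None
dry 50 0.018 0.052 [0.58  0.288 0.052] [ 0.04  1.53 -1.26  2.27  2.55  1.67 -0.43]
dry 50 -0.05 0.1 [0.516 0.266 0.1  ] [-0.06  1.42 -1.26  2.49  2.41  1.83 -0.68]
dry 50 -0.1 0.12 [0.469 0.25  0.12 ] None
dry 50 -0.17 0.12 [0.402 0.228 0.12 ] None
dry 50 -0.17 0.24 [0.402 0.228 0.24 ] None
dry 50 -0.2 0.28 [0.374 0.218 0.28 ] None
```

```bash
cat > samp.py <<'E'
from workcell import robot
import numpy as np,pickle
from scipy.spatial.transform import Rotation as Ro
rng=np.random.default_rng(0)
t0=robot.get_t()
X=[];Q=[]
def tool(yaw,lean):
    c,s=np.cos(lean),np.sin(lean)
    h=np.array([np.cos(yaw),np.sin(yaw),0]); u=np.array([0,0,1.])
    y=s*h-c*u; z=-c*h-s*u; x=np.cross(y,z); return np.c_[x,y,z]
for i in range(700):
    az=rng.uniform(-.8,1.6); r=rng.uniform(.4,.75); P=np.array([r*np.cos(az),r*np.sin(az),rng.uniform(.05,.5)])
    R=tool(az+rng.uniform(-1,1),rng.uniform(-.3,.9))@Ro.from_rotvec(rng.normal(0,.15,3)).as_matrix()
    q=robot.inverse_kinematics(P,R)
    if q is not None: X.append((P,R));Q.append(q)
X.append((robot.get_tool_pos(),robot.get_ee_rot()));Q.append(robot.get_joint_positions())
print(len(Q),t0,robot.get_t()); Q=np.array(Q); print(Q.min(0).round(2),Q.max(0).round(2))
pickle.dump((X,Q),open("ik.pkl","wb"))
E
time python3 samp.py
cat > fk.py <<'E'
import numpy as np,pickle
from scipy.optimize import least_squares
from scipy.spatial.transform import Rotation as Ro
def fk(p,Q):
    Q=np.atleast_2d(Q); n=len(Q)
    R=np.tile(np.eye(3),(n,1,1)); t=np.zeros((n,3))
    for i in range(7):
        w=p[6*i:6*i+3]; w=w/np.linalg.norm(w); o=p[6*i+3:6*i+6]
        A=Ro.from_rotvec(Q[:,i:i+1]*w).as_matrix()
        t=t+np.einsum('nij,nj->ni',R,o-np.einsum('nij,j->ni',A,o)); R=R@A
    return t+R@p[42:45], R@Ro.from_rotvec(p[45:48]).as_matrix()
E
cat > idfk.py <<'E'
from fk import *
X,Q=pickle.load(open("ik.pkl","rb"))
P=np.array([x[0] for x in X]);RR=np.array([x[1] for x in X])
def res(p,s=slice(0,None)):
    t,R=fk(p,Q[s]); return np.concatenate([(t-P[s]).ravel(),.2*(R-RR[s]).ravel(), ])
best=None; rng=np.random.default_rng(1)
import itertools
for s1,s2,s3 in itertools.product([1,-1],[1,-1],[1,-1]):
    for s5,s7 in itertools.product([1,-1],[1,-1]):
        z=[0,0,1];y=[0,1,0]
        p=[]
        for ax,sg,h in ((z,s1,0),(y,s2,.3),(z,s3,.3),(y,s2,.65),(z,s5,.65),(y,s2,.95),(z,s7,.95)):
            p+=list(sg*np.array(ax,float))+[0,0,h]
        # zero pose: tool pointing up
        p=np.array(p+[0,0,1.15]+list(Ro.from_matrix(np.c_[[0,1,0],[0,0,1],[1,0,0]]).as_rotvec()))
        r=least_squares(res,p,max_nfev=60,kwargs=dict(s=slice(0,None,6)))
        if best is None or r.cost<best.cost: best=r; print(s1,s2,s3,s5,s7,r.cost)
r=least_squares(res,best.x,max_nfev=300); e=res(r.x); print(r.cost,np.abs(e).max())
for i in range(7): print((r.x[6*i:6*i+3]/np.linalg.norm(r.x[6*i:6*i+3])).round(3),r.x[6*i+3:6*i+6].round(3))
print(r.x[42:]); np.save("fk.npy",r.x)
E
time python3 idfk.py
```

```text
661 1.05 1.05
[-2.38 -0.4  -1.47  0.47 -0.91  0.05 -2.38] [1.8  1.65 1.07 2.56 3.34 2.06 2.65]
1 1 1 1 1 1.4704074128751556
1 1 1 1 -1 8.967956386261027e-21
1 1 1 -1 1 5.6065042958310164e-21
1 1 1 -1 -1 5.586823125114477e-21
6.822800497192902e-20 9.795375621735047e-11
[-0. -0. -1.] [ 0.    -0.     2.228]
[0. 1. 0.] [ 0.    -0.038  0.347]
[-0. -0. -1.] [ 0.    -0.019  2.079]
[0. 1. 0.] [0.    0.093 0.91 ]
[-0.  0. -1.] [ 0.    -0.046  0.562]
[ 0.  1. -0.] [-0.     0.114  1.255]
[-0.  0. -1.] [ 0.    -0.046  1.263]
[ 1.62387064e-12 -4.60501000e-02  1.58859754e+00  7.23581173e-12
  2.22144147e+00  2.22144147e+00]
real	0m11.951s
user	0m1.766s
sys	0m0.082s

real	0m54.012s
user	3m32.568s
sys	0m0.543s
```

```bash
cat > kin.py <<'E'
import numpy as np
from scipy.optimize import least_squares
from fk import fk
PF=np.load("fk.npy")
LO=np.array([-3.01,-.46,-1.47,.13,-1,.04,-2.66])+.03; HI=np.array([3.01,2.08,1.51,2.56,4.14,2.09,2.66])-.03
Q0=np.array([-1.288,0.689,-0.195,1.565,0.157,0.902,-0.215])
def tool(yaw,lean):
    c,s=np.cos(lean),np.sin(lean)
    h=np.array([np.cos(yaw),np.sin(yaw),0]); u=np.array([0,0,1.])
    y=s*h-c*u; z=-c*h-s*u; x=np.cross(y,z); return np.c_[x,y,z]
def fk1(q): t,R=fk(PF,q); return t[0],R[0]
def ik(P,R,seed,w=1e-3):
    seed=np.clip(seed,LO,HI)
    def f(q,w):
        t,A=fk1(q); return np.r_[(t-P)*5,(A-R).ravel(),w*(q-seed)]
    r=least_squares(f,np.clip(seed,LO+1e-6,HI-1e-6),bounds=(LO,HI),args=(w,),max_nfev=60)
    r=least_squares(f,np.clip(r.x,LO+1e-6,HI-1e-6),bounds=(LO,HI),args=(0.,),max_nfev=40)
    e=f(r.x,0.); return (r.x if np.abs(e[:12]).max()<1e-4 else None), np.abs(e[:12]).max()
def ikm(P,R,n=25,rng=np.random.default_rng(0),seeds=()):
    S=[]
    for s in list(seeds)+[rng.uniform(LO,HI) for _ in range(n)]:
        q,e=ik(P,R,s)
        if q is not None: S.append(q)
    return S
def fr(o,yaw,p): c,s=np.cos(yaw),np.sin(yaw); return np.array([o[0]+c*p[0]-s*p[1],o[1]+s*p[0]+c*p[1]])
def gp(P,R,back=.019): return np.asarray(P)+back*R[:,1]
B=np.array([.6105,-.2555]); BY=-.308
D=np.array([.6428,.3092]); DY=.325
E
cat > chk.py <<'E'
from kin import *
for rel in (-.3,0,.3,.5):
  for lean in (30,35,40,45):
    pc=fr(B,BY,(-.085,.09)); yaw=BY+rel
    g=np.r_[fr(pc,yaw,(-.083,0)),.042]; R=tool(yaw,np.radians(lean))
    S=ikm(gp(g,R),R,15); print("board",rel,lean,g.round(3),len(S),[s.round(2).tolist() for s in S[:2]])
for lean in (35,40):
  for xc,z in ((.018,.052),(-.1,.12),(-.17,.12),(-.17,.24)):
    g=np.r_[fr(D,DY,(xc-.083,0)),z]; R=tool(DY,np.radians(lean)); S=ikm(gp(g,R),R,15)
    print("dry",lean,xc,z,g.round(3),len(S),[s.round(2).tolist() for s in S[:2]])
E
time python3 chk.py
```

```text
board -0.3 30 [ 0.489 -0.097  0.042] 8 [[0.55, 1.38, -1.26, 2.45, 1.99, 1.65, -0.97], [0.29, 1.11, -0.68, 2.46, 2.2, 1.17, -1.32]]
board -0.3 35 [ 0.489 -0.097  0.042] 11 [[0.01, 1.1, -0.29, 2.53, 2.45, 1.13, -1.72], [0.01, 1.1, -0.29, 2.53, 2.45, 1.13, -1.72]]
board -0.3 40 [ 0.489 -0.097  0.042] 0 []
board -0.3 45 [ 0.489 -0.097  0.042] 0 []
board 0 30 [ 0.478 -0.119  0.042] 10 [[0.63, 1.26, -1.03, 2.53, 2.27, 1.35, -0.79], [0.69, 1.33, -1.17, 2.53, 2.2, 1.46, -0.69]]
board 0 35 [ 0.478 -0.119  0.042] 0 []
board 0 40 [ 0.478 -0.119  0.042] 0 []
board 0 45 [ 0.478 -0.119  0.042] 0 []
board 0.3 30 [ 0.474 -0.143  0.042] 8 [[0.88, 1.28, -1.08, 2.49, 2.37, 1.14, -0.31], [0.8, 1.19, -0.9, 2.5, 2.5, 1.04, -0.49]]
board 0.3 35 [ 0.474 -0.143  0.042] 0 []
board 0.3 40 [ 0.474 -0.143  0.042] 0 []
board 0.3 45 [ 0.474 -0.143  0.042] 0 []
board 0.5 30 [ 0.475 -0.16   0.042] 7 [[0.91, 1.16, -0.86, 2.42, 2.58, 0.78, -0.24], [1.06, 1.34, -1.21, 2.41, 2.25, 1.0, 0.15]]
board 0.5 35 [ 0.475 -0.16   0.042] 7 [[0.92, 1.19, -0.81, 2.47, 2.79, 0.86, -0.37], [0.49, 1.07, -0.07, 2.49, 3.51, 0.95, -1.2]]
[... 215 characters left out ...]
07, 1.39, -0.97, 2.53, 2.89, 1.06, -0.2]]
dry 35 0.018 0.052 [0.581 0.288 0.052] 10 [[-0.84, 1.05, 0.38, 2.17, 3.31, 0.63, -2.15], [-0.51, 0.99, -0.16, 2.15, 2.69, 0.66, -1.35]]
dry 35 -0.1 0.12 [0.469 0.251 0.12 ] 8 [[-0.19, 1.0, -0.91, 2.47, 2.21, 1.17, -0.93], [-0.27, 0.95, -0.76, 2.48, 2.29, 1.07, -1.04]]
dry 35 -0.17 0.12 [0.403 0.228 0.12 ] 0 []
dry 35 -0.17 0.24 [0.403 0.228 0.24 ] 0 []
dry 40 0.018 0.052 [0.581 0.288 0.052] 12 [[-0.37, 1.05, -0.4, 2.2, 2.59, 0.91, -1.17], [-0.22, 1.12, -0.67, 2.19, 2.45, 1.04, -0.91]]
dry 40 -0.1 0.12 [0.469 0.251 0.12 ] 0 []
dry 40 -0.17 0.12 [0.403 0.228 0.12 ] 0 []
dry 40 -0.17 0.24 [0.403 0.228 0.24 ] 0 []
real	1m5.068s
user	1m2.998s
sys	0m0.139s
```

```bash
cat > plan.py <<'E'
from kin import *
MID=(LO+HI)/2; W=(HI-LO)/2
def marg(q): return (1-np.abs((q-MID)/W)).min()
def elbow(q):
    # elbow point: on J4 axis -> rotate through first 3 joints
    from scipy.spatial.transform import Rotation as Ro
    x=np.array([0,-.02,.91]); 
    for i in (2,1,0):
        w=PF[6*i:6*i+3]; w=w/np.linalg.norm(w); o=PF[6*i+3:6*i+6]
        x=o+Ro.from_rotvec(w*q[i]).apply(x-o)
    return x
def G(g,yaw,lean,back=.020):
    R=tool(yaw,np.radians(lean)); return gp(g,R,back),R
def chain(poses,seed):
    out=[]
    for n,(P,R) in poses:
        q,e=ik(P,R,seed,w=.02)
        if q is None: print(n,"FAIL",round(e,4)); out.append(None); continue
        print(n,q.round(2),"m",round(marg(q),2),"elb",elbow(q).round(2),"dq",np.abs(q-seed).max().round(2)); seed=q; out.append(q)
    return out
pl=np.array([.6647,-.2247]); ply=-.0595
end=(-.10,.115); rel=.5
pe=fr(B,BY,end); pey=BY+rel
ge=np.r_[fr(pe,pey,(-.083,0)),.042]
if __name__=="__main__":
    for lean in (35,38,40):
        P,R=G(ge,pey,lean); S=ikm(P,R,25); S.sort(key=lambda q:-marg(q)); print(lean,ge.round(3),[(s.round(2).tolist(),round(marg(s),3),elbow(s).round(2).tolist()) for s in S[:3]])
    def dz(x,z,lean,dyaw=0): return G(np.r_[fr(D,DY,(x,0)),z],DY+dyaw,lean)
    poses=[("final",dz(-.067,.052,35)),("f2",dz(-.067,.065,35)),("f3",dz(-.12,.09,35)),("f4",dz(-.183,.12,35)),("f4b",dz(-.19,.14,28)),("f5",dz(-.21,.17,15)),("f6",dz(-.24,.21,5)),("f7",dz(-.25,.28,5))]
    for s in ikm(*poses[0][1],12):
        if marg(s)>.1: print("--"); chain(poses,s)
E
python3 plan.py
```

```text
35 [ 0.469 -0.131  0.042] [([1.06, 1.51, -1.37, 2.52, 2.31, 1.26, 0.15], np.float64(0.011), [0.26, -0.5, 0.38]), ([1.03, 1.44, -1.26, 2.52, 2.39, 1.18, 0.05], np.float64(0.01), [0.27, -0.49, 0.42]), ([1.0, 1.39, -1.19, 2.52, 2.45, 1.13, -0.03], np.float64(0.009), [0.28, -0.48, 0.45])]
38 [ 0.469 -0.131  0.042] []
40 [ 0.469 -0.131  0.042] []
--
final [ 0.01  1.29 -1.13  2.13  2.2   1.24 -0.43] m 0.21 elb [ 0.54 -0.02  0.5 ] dq 0.0
f2 [ 0.01  1.27 -1.14  2.13  2.17  1.23 -0.42] m 0.2 elb [ 0.54 -0.03  0.51] dq 0.03
f3 [-0.    1.22 -1.18  2.29  2.14  1.32 -0.55] m 0.18 elb [ 0.53 -0.02  0.54] dq 0.15
f4 [-0.05  1.16 -1.23  2.46  2.07  1.42 -0.73] m 0.06 elb [0.52 0.01 0.57] dq 0.18
f4b [ 0.01  1.07 -1.29  2.37  1.87  1.25 -0.55] m 0.1 elb [ 0.5  -0.02  0.61] dq 0.2
f5 [ 0.1   1.03 -1.41  2.21  1.47  1.18 -0.2 ] m 0.02 elb [ 0.48 -0.07  0.64] dq 0.4
f6 [ 0.13  0.95 -1.44  2.09  1.15  1.17  0.05] m 0.0 elb [ 0.45 -0.08  0.68] dq 0.32
f7 [ 0.18  0.78 -1.44  2.03  0.95  1.14  0.21] m 0.0 elb [ 0.39 -0.09  0.75] dq 0.2
--
final [-0.41  1.01 -0.33  2.15  2.55  0.72 -1.15] m 0.32 elb [0.45 0.
[... 3944 characters left out ...]
b [0.25 0.03 0.85] dq 0.17
--
final [-0.16  1.11 -0.76  2.14  2.3   0.95 -0.73] m 0.33 elb [0.5  0.06 0.6 ] dq 0.0
f2 [-0.16  1.08 -0.76  2.14  2.27  0.93 -0.72] m 0.33 elb [0.49 0.06 0.61] dq 0.03
f3 [-0.17  1.04 -0.81  2.29  2.27  1.03 -0.82] m 0.2 elb [0.48 0.06 0.63] dq 0.15
f4 [-0.21  0.98 -0.86  2.47  2.24  1.14 -0.97] m 0.05 elb [0.46 0.08 0.66] dq 0.18
f4b [-0.17  0.86 -0.85  2.38  2.04  0.88 -0.77] m 0.13 elb [0.43 0.05 0.71] dq 0.26
f5 [-0.05  0.79 -0.98  2.21  1.45  0.75 -0.18] m 0.27 elb [0.4  0.   0.74] dq 0.59
f6 [ 0.05  0.78 -1.16  2.1   1.05  0.91  0.17] m 0.19 elb [ 0.4  -0.04  0.75] dq 0.4
f7 [ 0.13  0.69 -1.28  2.03  0.88  1.01  0.31] m 0.11 elb [ 0.35 -0.07  0.78] dq 0.17
```

```bash
cat > chk2.py <<'E'
from plan import *
for rel in (.4,.5,.6):
  for end in ((-.1,.115),(-.095,.125)):
   for lean in (30,32):
    pe=fr(B,BY,end); pey=BY+rel
    ge=np.r_[fr(pe,pey,(-.085,0)),.042]
    P,R=G(ge,pey,lean); S=ikm(P,R,25); S.sort(key=lambda q:-marg(q)); print(rel,end,lean,ge.round(3),[(s.round(2).tolist(),round(float(marg(s)),3),elbow(s).round(2).tolist()) for s in S[:2]])
E
python3 chk2.py
```

```text
0.4 (-0.1, 0.115) 30 [ 0.465 -0.123  0.042] [([0.95, 1.43, -1.32, 2.51, 2.23, 1.3, -0.05], 0.013, [0.31, -0.46, 0.43]), ([0.94, 1.4, -1.28, 2.52, 2.26, 1.26, -0.08], 0.013, [0.31, -0.46, 0.44])]
0.4 (-0.1, 0.115) 32 [ 0.465 -0.123  0.042] []
0.4 (-0.095, 0.125) 30 [ 0.473 -0.115  0.042] [([0.94, 1.47, -1.39, 2.5, 2.19, 1.36, -0.01], 0.024, [0.32, -0.46, 0.4]), ([0.91, 1.4, -1.29, 2.5, 2.24, 1.27, -0.09], 0.023, [0.32, -0.45, 0.44])]
0.4 (-0.095, 0.125) 32 [ 0.473 -0.115  0.042] [([0.95, 1.5, -1.4, 2.53, 2.23, 1.39, -0.02], 0.004, [0.31, -0.47, 0.39]), ([0.94, 1.48, -1.38, 2.53, 2.25, 1.37, -0.03], 0.004, [0.31, -0.46, 0.4])]
0.5 (-0.1, 0.115) 30 [ 0.467 -0.132  0.042] [([0.99, 1.35, -1.21, 2.47, 2.29, 1.09, 0.04], 0.047, [0.29, -0.47, 0.47]), ([0.92, 1.25, -1.04, 2.48, 2.43, 0.97, -0.13], 0.044, [0.31, -0.44, 0.52])]
0.5 (-0.1, 0.115) 32 [ 0.467 -0.132  0.042] [([1.03, 1.44, -1.33, 2.49, 2.26, 1.2, 0.12], 0.031, [0.27, -0.49, 0.42]), ([1.02, 1.42, -1.3, 2.49, 2.28, 1.18, 0.1], 0.03, [0.27, -0.49, 0.43])]
0.5 (-0.095, 0.125) 30 [ 0.474 -0.124  0.042] [([0.96, 1.35, -1.21, 2.46, 2.29, 
[... 381 characters left out ...]
2.19, 1.04, 0.3], 0.089, [0.25, -0.5, 0.45]), ([1.05, 1.35, -1.22, 2.43, 2.24, 0.98, 0.24], 0.088, [0.26, -0.49, 0.47])]
0.6 (-0.1, 0.115) 32 [ 0.469 -0.14   0.042] [([1.09, 1.41, -1.28, 2.44, 2.25, 1.04, 0.28], 0.074, [0.24, -0.5, 0.44]), ([1.07, 1.38, -1.24, 2.44, 2.29, 1.0, 0.23], 0.074, [0.25, -0.5, 0.45])]
0.6 (-0.095, 0.125) 30 [ 0.476 -0.132  0.042] [([1.01, 1.33, -1.19, 2.42, 2.26, 0.96, 0.19], 0.095, [0.27, -0.47, 0.48]), ([1.0, 1.31, -1.15, 2.42, 2.29, 0.93, 0.15], 0.095, [0.28, -0.47, 0.49])]
0.6 (-0.095, 0.125) 32 [ 0.476 -0.132  0.042] [([1.04, 1.37, -1.22, 2.43, 2.3, 1.0, 0.2], 0.081, [0.26, -0.49, 0.46]), ([1.03, 1.36, -1.2, 2.43, 2.31, 0.99, 0.18], 0.08, [0.26, -0.48, 0.46])]
```

```bash
cat > chk3.py <<'E'
from plan import *
for rel,lean in ((.5,30),(.5,32),(.55,30),(.55,32),(.6,32)):
    end=(-.107,.122)
    pe=fr(B,BY,end); pey=BY+rel
    ge=np.r_[fr(pe,pey,(-.09,0)),.042]
    P,R=G(ge,pey,lean,.015); S=ikm(P,R,30); S.sort(key=lambda q:-marg(q)); print(rel,end,lean,ge.round(3),[(s.round(2).tolist(),round(float(marg(s)),3),elbow(s).round(2).tolist()) for s in S[:2]])
    for s in S[:1]:
        ch=[("up%d"%k,G(ge+[0,0,.03*k],pey,lean,.015)) for k in (1,2,4,6,7)]+[("ret",(P-.08*R[:,1],R))]; chain(ch,s)
# start
g0=np.r_[fr(pl,ply,(-.085,0)),.042]
print(g0)
P,R=G(g0,ply,0,.0)
chain([("above",(P+[0,0,.12],R)),("grip",(P,R))],Q0)
E
python3 chk3.py
```

```text
0.5 (-0.107, 0.122) 30 [ 0.457 -0.124  0.042] [([1.0, 1.42, -1.33, 2.52, 2.22, 1.22, 0.09], 0.011, [0.28, -0.48, 0.43]), ([1.0, 1.4, -1.31, 2.52, 2.23, 1.2, 0.07], 0.01, [0.28, -0.48, 0.44])]
up1 [ 1.01  1.34 -1.37  2.52  2.14  1.17  0.08] m 0.01 elb [ 0.28 -0.47  0.47] dq 0.08
up2 [ 1.02  1.26 -1.41  2.52  2.07  1.12  0.09] m 0.01 elb [ 0.26 -0.47  0.52] dq 0.08
up4 [ 1.06  1.07 -1.44  2.48  1.93  0.96  0.12] m 0.0 elb [ 0.23 -0.44  0.61] dq 0.19
up6 [ 1.12  0.88 -1.44  2.42  1.77  0.76  0.23] m 0.0 elb [ 0.17 -0.4   0.71] dq 0.2
up7 [ 1.16  0.79 -1.44  2.38  1.65  0.67  0.33] m 0.0 elb [ 0.14 -0.37  0.74] dq 0.12
ret FAIL 0.0446
0.5 (-0.107, 0.122) 32 [ 0.457 -0.124  0.042] []
0.55 (-0.107, 0.122) 30 [ 0.458 -0.128  0.042] [([1.05, 1.45, -1.38, 2.49, 2.17, 1.2, 0.22], 0.032, [0.26, -0.49, 0.42]), ([1.05, 1.43, -1.36, 2.49, 2.18, 1.18, 0.21], 0.032, [0.26, -0.49, 0.42])]
up1 [ 1.06  1.37 -1.42  2.5   2.1   1.16  0.22] m 0.01 elb [ 0.25 -0.49  0.46] dq 0.07
up2 [ 1.07  1.28 -1.44  2.49  2.03  1.1   0.21] m 0.0 elb [ 0.24 -0.48  0.51] dq 0.09
up4 [ 1.1   1.08 -1.44  2.46  1.91  0.92  
[... 1030 characters left out ...]
, 0.17], 0.038, [0.25, -0.49, 0.46])]
up1 [ 1.09  1.34 -1.35  2.49  2.18  1.05  0.25] m 0.03 elb [ 0.24 -0.5   0.47] dq 0.08
up2 [ 1.1   1.27 -1.39  2.49  2.1   1.    0.25] m 0.04 elb [ 0.23 -0.49  0.51] dq 0.08
up4 [ 1.14  1.1  -1.44  2.46  1.95  0.88  0.3 ] m 0.0 elb [ 0.19 -0.46  0.6 ] dq 0.16
up6 [ 1.19  0.91 -1.44  2.4   1.77  0.69  0.4 ] m 0.0 elb [ 0.15 -0.42  0.69] dq 0.19
up7 [ 1.22  0.82 -1.44  2.36  1.64  0.6   0.51] m 0.0 elb [ 0.12 -0.39  0.73] dq 0.13
ret FAIL 0.0196
[ 0.57985042 -0.21964548  0.042     ]
above [ 0.5   0.79 -0.39  1.64  0.39  0.79  1.45] m 0.45 elb [ 0.34 -0.21  0.74] dq 1.79
grip [ 0.45  0.95 -0.3   1.7   0.47  0.56  1.38] m 0.48 elb [ 0.4  -0.22  0.67] dq 0.23
```

```bash
cat > s1.py <<'E'
from plan import *
from workcell import robot
import cv2
g0=np.r_[fr(pl,ply,(-.085,0)),.042]
P,R=G(g0,ply,0,.0)
q=chain([("above",(P+[0,0,.12],R))],robot.get_joint_positions())[0]
print(robot.get_t()); robot.goto_joints(q); print(robot.get_t(),robot.get_tool_pos())
robot.gripper_to(.058); print(robot.get_t(),robot.get_width(),robot.get_wrist_force())
c=robot.get_calibration("wrist"); im=robot.capture("wrist"); 
for n in ("scene",): cv2.imwrite("pics/s1_scene.png",cv2.resize(robot.capture(n)[150:320,80:300],None,fx=3,fy=3))
pm=np.array([(-.055,-.055),(-.055,.055),(.055,.055),(.055,-.055),(-.105,-.022),(-.105,.022)])
w=np.array([np.r_[fr(pl,ply,p),.044] for p in pm])
for u in proj_ if False else []: pass
from h import proj
for u in proj(c,w): cv2.circle(im,tuple(int(v) for v in np.round(u)),3,(0,0,255),1)
cv2.imwrite("pics/s1_wrist.png",im); np.savez("s1.npz",**{k:np.array(v) for k,v in c.items()})
E
python3 s1.py
```

```text
above [ 0.5   0.79 -0.39  1.64  0.39  0.79  1.45] m 0.45 elb [ 0.34 -0.21  0.74] dq 1.79
1.05
4.3083 [ 0.58032205 -0.21846159  0.16211042]
4.7 0.057961239152839614 [-0.93975963 -0.23783212 -0.3887955 ]
```

View pics/s1_wrist.png

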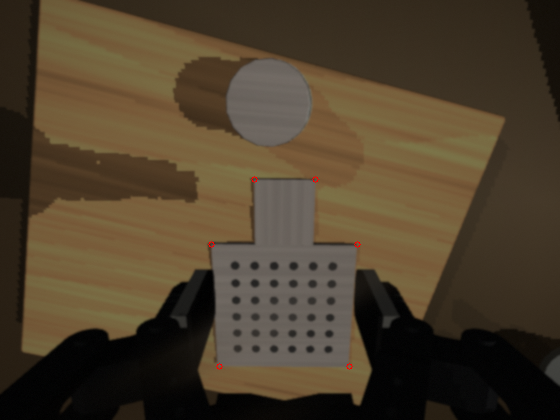

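View pics/s1_scene.png

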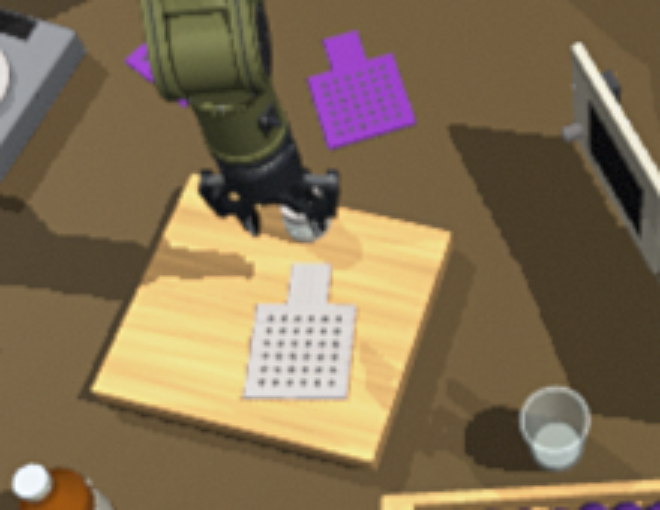

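Run:
```python
import numpy as np
from h import *
from kin import *
c=dict(np.load("s1.npz"))
j=onz(c,(268.5,102),.096); print("jar",j)
def inv(o,y,p): 
    d=np.asarray(p)[:2]-o; cc,s=np.cos(y),np.sin(y); return np.array([cc*d[0]+s*d[1],-s*d[0]+cc*d[1]])
print(inv(B,BY,j))
for p in ((504,118),(41,0),(360,79),(22,352)):
    w=onz(c,p,.04); print(p,w.round(4),inv(B,BY,w).round(4))
w=np.array([onz(c,p,.044) for p in [(253,180),(315,180),(211,244),(357,243),(219,366),(349,366)]])
from scipy.optimize import least_squares
m=np.array([(-.105,-.022),(-.105,.022),(-.055,-.055),(-.055,.055),(.055,-.055),(.055,.055)])
# which side left? 
r=least_squares(lambda v:(np.array([fr(v[:2],v[2],p) for p in m])-w[:,:2]).ravel(),[.6647,-.2247,-.0595]); print(r.x,np.abs(r.fun).max())
m[:,1]*=-1
r=least_squares(lambda v:(np.array([fr(v[:2],v[2],p) for p in m])-w[:,:2]).ravel(),[.6647,-.2247,-.0595]); print(r.x,np.abs(r.fun).max())
```

```text
jar [ 0.50635371 -0.22383932  0.096     ]
[-0.10884339 -0.00140151]
(504, 118) [ 0.5266 -0.064   0.04  ] [-0.138  0.157]
(41, 0) [ 0.436 -0.366  0.04 ] [-0.1328 -0.1582]
(360, 79) [ 0.4953 -0.1636  0.04  ] [-0.1376  0.0526]
(22, 352) [ 0.6958 -0.4485  0.04  ] [ 0.1397 -0.158 ]
[ 0.66466843 -0.22485106 -0.05798784] 0.0009893870771996438
[ 0.66465894 -0.22500835 -0.06249021] 0.1099965487773758
```

```bash
cat > s2.py <<'E'
from plan import *
from workcell import robot
g0=np.r_[fr(pl,ply,(-.085,0)),0]
p=robot.get_tool_pos()
robot.gripper_to(.052)
robot.move_l([g0[0],g0[1],.050],.1,tool(ply,0)); f0=robot.get_wrist_force(); print(robot.get_t(),robot.get_tool_pos(),f0,robot.get_width())
z=.048
while z>.024:
    robot.move_l([g0[0],g0[1],z],.03); f=robot.get_wrist_force(); a=robot.get_tool_pos()
    print(round(z,4),a.round(4),(f-f0).round(2))
    if abs(f[2]-f0[2])>2.5: break
    z-=.0015
print(robot.get_t())
E
python3 s2.py
```

```text
6.3 [ 0.58045304 -0.21975723  0.05071465] [ 0.94276873 -0.06520919 -0.57775003] 0.051968069092508444
0.048 [ 0.58   -0.2197  0.0483] [-1.42  0.35  1.25]
0.0465 [ 0.5798 -0.2196  0.0464] [-0.18 -0.28  0.75]
0.045 [ 0.5798 -0.2196  0.0449] [-1.    0.77 -0.07]
0.0435 [ 0.5797 -0.2196  0.0434] [-1.21  0.64  0.51]
0.042 [ 0.5798 -0.2196  0.0419] [-1.14  0.06  0.18]
0.0405 [ 0.5798 -0.2196  0.0404] [-0.19  0.42  0.88]
0.039 [ 0.5798 -0.2196  0.0389] [-0.47  0.43 -0.31]
0.0375 [ 0.5797 -0.2196  0.0374] [-0.97  0.53  1.25]
0.036 [ 0.5801 -0.2197  0.0367] [-1.41  0.28  6.48]
8.55
```

```bash
cat > s3.py <<'E'
from plan import *
from workcell import robot
import cv2
g0=np.r_[fr(pl,ply,(-.085,0)),0]
robot.move_l([g0[0],g0[1],.0382],.03); f0=robot.get_wrist_force()
robot.gripper_to(.040,squeeze=25); print(robot.get_t(),robot.get_width(),robot.get_tool_pos(),robot.get_wrist_force()-f0)
c=robot.get_calibration("wrist"); im=robot.capture("wrist"); cv2.imwrite("pics/s3_wrist.png",im)
E
python3 s3.py
```

```text
9.0333 0.04304893335964043 [ 0.5799792  -0.21974324  0.03832258] [-0.30590523 -1.1798695   2.79792919]
```

View pics/s3_wrist.png

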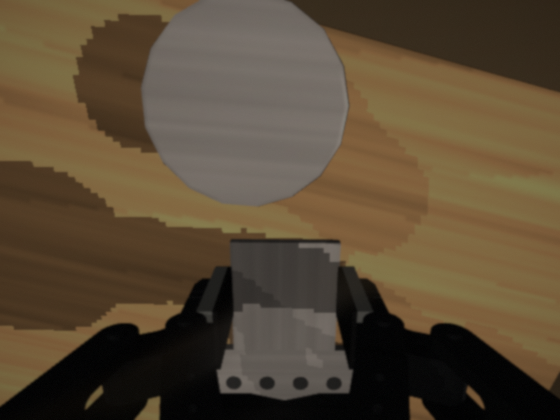

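```bash
cat > s4.py <<'E'
from plan import *
from workcell import robot
import cv2
def plate_to_tcp(bx,by,rel,z):
    pc=fr(B,BY,(bx,by)); yaw=BY+rel; return np.r_[fr(pc,yaw,(-.085,0)),z],tool(yaw,0)
f0=robot.get_wrist_force()
for (bx,by,rel) in [(.02,.085,.42),(.0,.122,.58),(-.05,.122,.58),(-.103,.122,.58)]:
    P,R=plate_to_tcp(bx,by,rel,.0386); robot.move_l(P,.06,R)
    print(robot.get_t(),(robot.get_tool_pos()-P).round(4),robot.get_wrist_force().round(1),round(robot.get_width(),4))
    n=f"pics/s4_{bx}.png"
cv2.imwrite("pics/s4_wrist.png",robot.capture("wrist"))
im=robot.capture("scene"); cv2.imwrite("pics/s4_scene.png",cv2.resize(im[150:320,80:300],None,fx=3,fy=3))
im=robot.capture("side"); cv2.imwrite("pics/s4_side.png",cv2.resize(im[200:350,280:440],None,fx=4,fy=4))
E
python3 s4.py
```

```text
9.75 [-0.0002  0.0004 -0.0002] [ 0.2 -0.9 -0.7] 0.0424
10.375 [0.     0.0002 0.    ] [-0.2 -0.3 -1.4] 0.0432
11.3583 [ 0.0004 -0.0001  0.    ] [-0.1 -0.8 -1. ] 0.043
12.3917 [ 0.0005 -0.0001 -0.    ] [-0.3  0.7 -0.6] 0.0432
```

View pics/s4_scene.png

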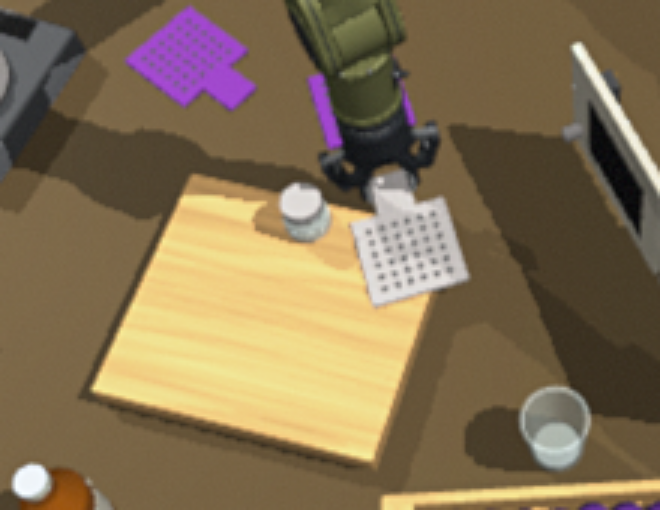

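View pics/s4_wrist.png

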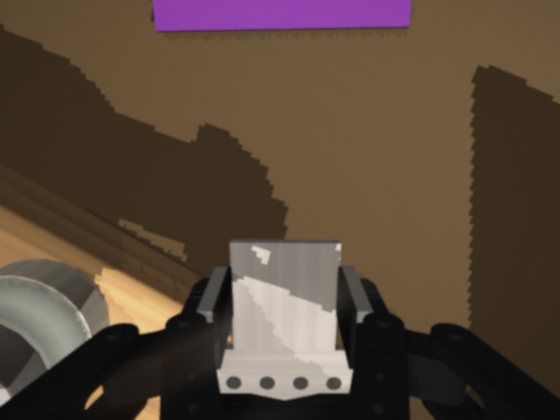

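```bash
cat > s5.py <<'E'
from plan import *
from h import *
from workcell import robot
import cv2
robot.gripper_to(.058); p=robot.get_tool_pos(); R=robot.get_ee_rot()
robot.move_l(p+[0,0,.11],.15); robot.dwell(.2); print(robot.get_t(),robot.get_joint_positions().round(3))
c=robot.get_calibration("wrist"); im=robot.capture("wrist")
pc=fr(B,BY,(-.103,.122)); y=BY+.58
pm=np.array([(-.055,-.055),(-.055,.055),(.055,.055),(.055,-.055),(-.105,-.022),(-.105,.022)])
for u in proj(c,np.array([np.r_[fr(pc,y,q),.044] for q in pm])): cv2.circle(im,tuple(int(v) for v in np.round(u)),3,(0,0,255),1)
cv2.imwrite("pics/s5_wrist.png",im); np.savez("s5.npz",**{k:np.array(v) for k,v in c.items()})
E
python3 s5.py
```

```text
13.925 [ 0.441  0.674 -0.421  2.052  0.535  0.524  1.473]
```

View pics/s5_wrist.png

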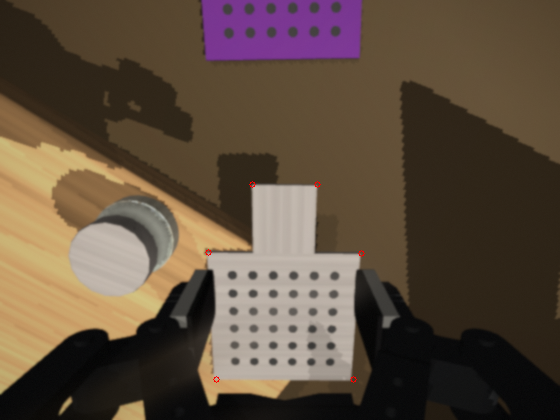

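```bash
cat > s6.py <<'E'
from plan import *
pc=fr(B,BY,(-.103,.122)); pey=BY+.58
BK=.013; LEAN=32; GA=.088
ge=np.r_[fr(pc,pey,(-GA,0)),.042]
if __name__=="__main__":
    import pickle
    P,R=G(ge,pey,LEAN,BK); S=ikm(P,R,60); S.sort(key=lambda q:-marg(q))
    qn=np.array([.441,.674,-.421,2.052,.535,.524,1.473])
    for s in S[:4]: print(s.round(2),round(marg(s),3),elbow(s).round(2))
    best=None
    for s in S[:4]:
        print("---"); c=chain([("up%.3f"%dz,G(ge+[0,0,dz],pey,LEAN,BK)) for dz in (0,.01,.02,.04,.07,.1,.14)],s)
        if all(x is not None for x in c) and best is None: best=c
    pickle.dump(best,open("pick.pkl","wb"))
    for k in (4,5,6):
        print("transit to up",k,np.abs(best[k]-qn).max()) 
        for t in np.linspace(0,1,7):
            T,A=fk1(qn+(best[k]-qn)*t); print(t.round(2),T.round(3),"lean",np.degrees(np.arccos(-A[2,1])).round(0),"cam",(T-.143*A[:,1]+.074*A[:,2]).round(3))
E
python3 s6.py
```

```text
[ 1.08  1.45 -1.37  2.48  2.21  1.15  0.27] 0.041 [ 0.24 -0.5   0.41]
[ 1.08  1.44 -1.36  2.48  2.21  1.14  0.26] 0.041 [ 0.25 -0.5   0.42]
[ 1.07  1.41 -1.32  2.48  2.24  1.11  0.22] 0.041 [ 0.25 -0.5   0.43]
[ 1.07  1.41 -1.3   2.48  2.25  1.09  0.21] 0.04 [ 0.25 -0.5   0.44]
---
up0.000 [ 1.08  1.45 -1.37  2.48  2.21  1.15  0.27] m 0.04 elb [ 0.24 -0.5   0.41] dq 0.0
up0.010 [ 1.09  1.43 -1.38  2.48  2.18  1.14  0.27] m 0.04 elb [ 0.24 -0.5   0.43] dq 0.02
up0.020 [ 1.09  1.4  -1.4   2.49  2.16  1.13  0.27] m 0.03 elb [ 0.24 -0.5   0.44] dq 0.02
up0.040 [ 1.09  1.35 -1.42  2.49  2.11  1.1   0.26] m 0.01 elb [ 0.24 -0.5   0.47] dq 0.05
up0.070 [ 1.1   1.26 -1.44  2.48  2.05  1.04  0.26] m 0.0 elb [ 0.23 -0.49  0.52] dq 0.09
up0.100 [ 1.11  1.16 -1.44  2.47  1.99  0.95  0.26] m 0.0 elb [ 0.21 -0.47  0.57] dq 0.1
up0.140 [ 1.14  1.03 -1.44  2.44  1.9   0.83  0.29] m 0.0 elb [ 0.18 -0.45  0.64] dq 0.13
---
up0.000 [ 1.08  1.44 -1.36  2.48  2.21  1.14  0.26] m 0.04 elb [ 0.25 -0.5   0.42] dq 0.0
up0.010 [ 1.08  1.42 -1.37  2.48  2.19  1.13  0.26] m 0.04 elb [ 0.24 -0.5   0.43] dq 0.02

[... 2474 characters left out ...]
am [ 0.324 -0.17   0.225]
0.67 [ 0.401 -0.14   0.076] lean 6.0 cam [ 0.32  -0.173  0.211]
0.83 [ 0.432 -0.134  0.091] lean 17.0 cam [ 0.325 -0.171  0.205]
1.0 [ 0.471 -0.13   0.131] lean 32.0 cam [ 0.338 -0.167  0.213]
transit to up 6 1.3628093462735325
0.0 [ 0.467 -0.131  0.148] lean 0.0 cam [ 0.396 -0.151  0.291]
0.17 [ 0.431 -0.133  0.126] lean 3.0 cam [ 0.367 -0.156  0.272]
0.33 [ 0.41  -0.136  0.111] lean 2.0 cam [ 0.346 -0.162  0.257]
0.5 [ 0.406 -0.138  0.105] lean 2.0 cam [ 0.333 -0.166  0.246]
0.67 [ 0.418 -0.136  0.11 ] lean 9.0 cam [ 0.328 -0.169  0.24 ]
0.83 [ 0.441 -0.133  0.13 ] lean 19.0 cam [ 0.33  -0.169  0.241]
1.0 [ 0.471 -0.13   0.171] lean 32.0 cam [ 0.338 -0.167  0.253]
```

```bash
cat > s7.py <<'E'
from s6 import *
from workcell import robot
import cv2,pickle
b=pickle.load(open("pick.pkl","rb"))
for k in (6,5,4,3):
    robot.goto_joints(b[k]); print(k,robot.get_t(),robot.get_tool_pos().round(4),robot.get_wrist_force().round(1))
cv2.imwrite("pics/s7_wrist.png",robot.capture("wrist"))
im=robot.capture("side"); cv2.imwrite("pics/s7_side.png",cv2.resize(im[180:350,240:440],None,fx=4,fy=3.5))
E
python3 s7.py
```

```text
6 15.2083 [ 0.4713 -0.1299  0.1706] [ 0.2 -0.4 -0.1]
5 15.4917 [ 0.4705 -0.1282  0.1297] [ 0.1 -0.8 -0.1]
4 15.7417 [ 0.4709 -0.1288  0.1013] [-0.1  0.9  1.2]
3 15.9917 [ 0.4714 -0.1299  0.0729] [-0.3  0.5  0.9]
```

View pics/s7_wrist.png

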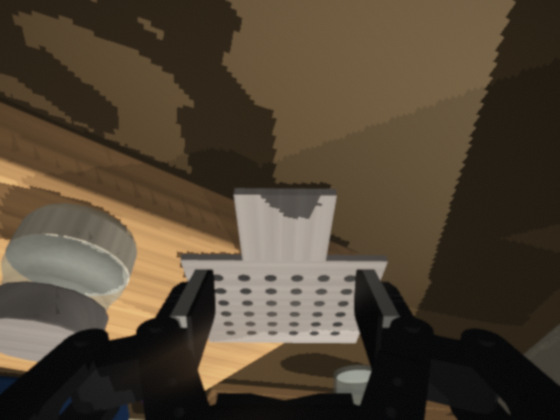

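View pics/s7_side.png

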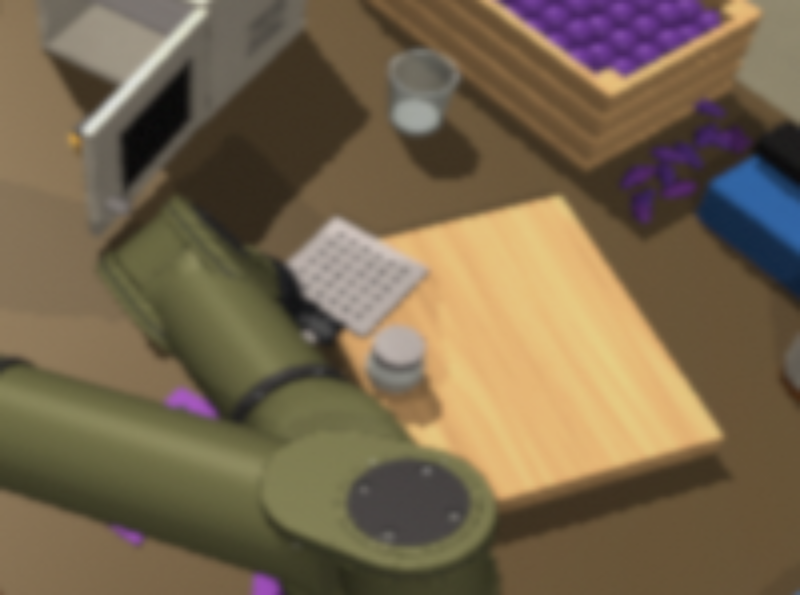

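```bash
cat > s8.py <<'E'
from s6 import *
from workcell import robot
import cv2,pickle
b=pickle.load(open("pick.pkl","rb"))
for k in (2,1,0):
    robot.goto_joints(b[k]); print(k,robot.get_t(),robot.get_tool_pos().round(4),robot.get_wrist_force().round(1))
robot.dwell(.3)
robot.gripper_to(.036,squeeze=70); print(robot.get_t(),robot.get_width(),robot.get_wrist_force().round(1))
for k in (1,2,3):
    robot.goto_joints(b[k]); print(k,robot.get_t(),robot.get_tool_pos().round(4),robot.get_wrist_force().round(1),robot.get_width())
cv2.imwrite("pics/s8_wrist.png",robot.capture("wrist"))
im=robot.capture("scene"); cv2.imwrite("pics/s8_scene.png",cv2.resize(im[120:320,120:330],None,fx=3.5,fy=3))
E
python3 s8.py
```

```text
2 16.3417 [ 0.4715 -0.1303  0.0526] [-0.5  0.4 -1.3]
1 16.5917 [ 0.4714 -0.1299  0.0419] [-0.  -0.8 -0.4]
0 16.8417 [ 0.4711 -0.1297  0.0313] [ 0.8 -0.1 -0.3]
17.4333 0.041985638861364145 [ 0.1 -0.   2.2]
1 17.6833 [ 0.4711 -0.1301  0.0408] [-0.   0.1 -1.7] 0.0413831259858238
2 17.9333 [ 0.4712 -0.13    0.0509] [-0.7 -0.3 -1.9] 0.04178356794081569
3 18.1833 [ 0.4716 -0.1302  0.0712] [-0.1 -0.6 -1.8] 0.04157644545472517
```

View pics/s8_wrist.png

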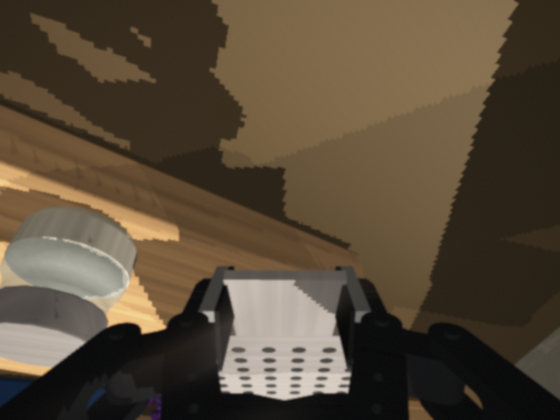

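View pics/s8_scene.png

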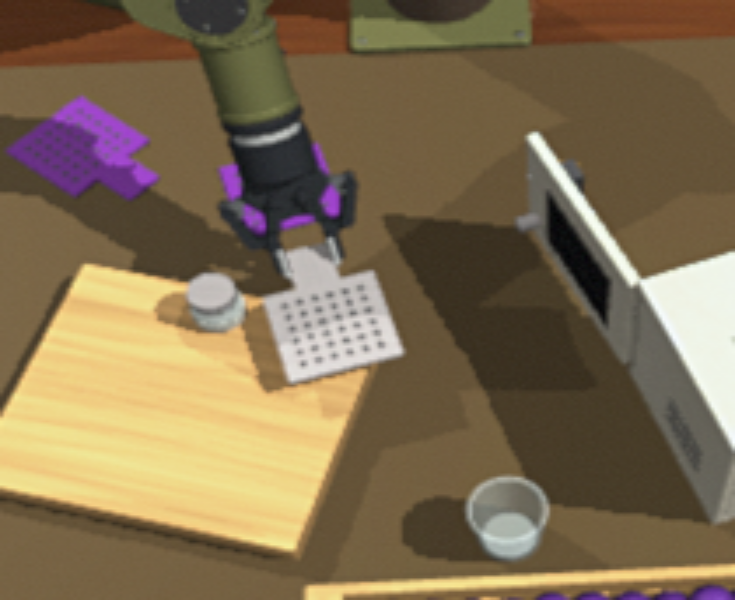

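```bash
cat > s9.py <<'E'
from s6 import *
from h import *
from workcell import robot
import cv2,pickle
b=pickle.load(open("pick.pkl","rb"))
for k in (4,5,6):
    robot.goto_joints(b[k]); print(k,robot.get_t(),robot.get_tool_pos().round(4),robot.get_wrist_force().round(1),robot.get_width())
robot.dwell(.3)
T=robot.get_tool_pos();A=robot.get_ee_rot(); im=robot.capture("scene"); c=robot.get_calibration("scene")
np.savez("s9.npz",T=T,A=A,im=im,**{k:np.array(v) for k,v in c.items()})
im=cv2.resize(im[120:320,120:330],None,fx=3.5,fy=3)
pm=np.array([(-.055,-.055),(-.055,.055),(.055,.055),(.055,-.055)])
for pit,col in ((0,(0,0,255)),(10,(0,255,0)),(-10,(255,0,0))):
    yaw=np.arctan2(A[1,1],A[0,1]); f=np.array([np.cos(yaw),np.sin(yaw),0]); l=np.array([-f[1],f[0],0]); a=np.radians(pit)
    fx=f*np.cos(a)+np.array([0,0,np.sin(a)]); g=T-.013*A[:,1]
    w=np.array([g+(GA+x)*fx+y*l+[0,0,.002] for x,y in pm]); 
    for u in proj(c,w): cv2.circle(im,(int((u[0]+.5-120)*3.5),int((u[1]+.5-120)*3)),4,col,1)
cv2.imwrite("pics/s9_scene.png",im)
E
python3 s9.py
```

```text
4 18.5333 [ 0.4716 -0.1301  0.1011] [ 0.1 -0.8 -1.6] 0.04169333331469377
5 18.7833 [ 0.4714 -0.1304  0.1308] [ 0.1 -1.1 -0.6] 0.041688368594278186
6 19.0667 [ 0.4714 -0.131   0.1713] [-1.1 -0.4 -1.5] 0.04199210089084318
```

View pics/s9_scene.png

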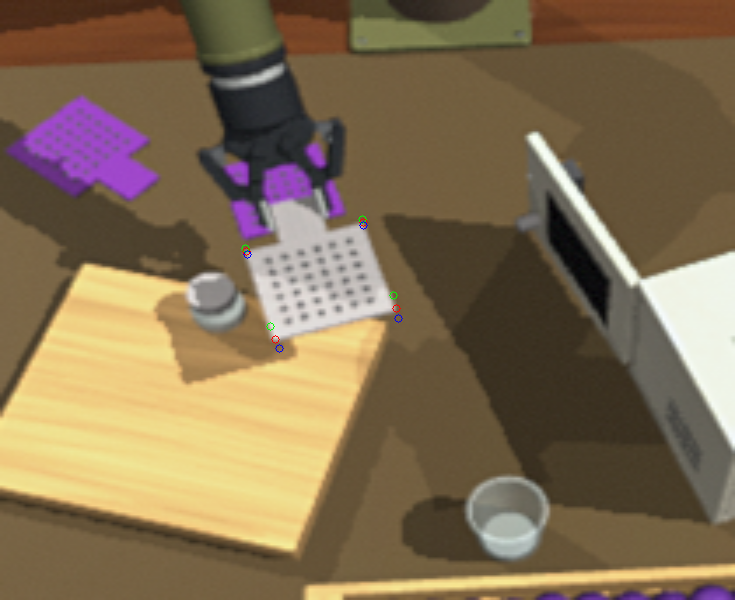

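```bash
cat > s10.py <<'E'
from s6 import *
import pickle
BK=.013
def dz(x,z,lean,dyaw=0): return G(np.r_[fr(D,DY,(x,0)),z],DY+dyaw,lean,BK)
XF=.018-GA
names=[("final",(XF,.0535,32)),("f1",(XF,.062,32)),("f2",(-.09,.075,32)),("f3",(-.13,.092,32)),("f4",(-.183,.12,32)),("f4b",(-.19,.145,26)),("f5",(-.215,.185,15)),("f6",(-.245,.24,6)),("f7",(-.25,.34,4))]
poses=[(n,dz(*v)) for n,v in names]
def inD(p): d=np.asarray(p)[:2]-D; c,s=np.cos(DY),np.sin(DY); return np.array([c*d[0]+s*d[1],-s*d[0]+c*d[1],p[2]])
def show(qa,qb,n=7):
    for t in np.linspace(0,1,n):
        T,A=fk1(qa+(qb-qa)*t); g=T-.013*A[:,1]; 
        # plate axis: tool frame rotated by lean 32
        l=np.radians(32); px=np.cos(l)*(-A[:,2])+np.sin(l)*A[:,1]
        pn=g+.143*px; pz=np.cross(px,A[:,0])
        print(t.round(2),"gripD",inD(g).round(3),"noseD",inD(pn).round(3),"pitch",np.degrees(np.arcsin(px[2])).round(0),"roll",np.degrees(np.arcsin(A[2,0])).round(0),"noseW",pn.round(2))
if __name__=="__main__":
    b=pickle.load(open("pick.pkl","rb"))
    best=None
    for s in sorted(ikm(*poses[0][1],25),key=lambda q:-marg(q))[:12]:
        c=[s]; ok=True
        for n,(P,R) in poses[1:]:
            q,e=ik(P,R,c[-1],w=.02)
            if q is None: ok=False;break
            c.append(q)
        if ok:
            m=min(marg(q) for q in c); st=max(np.abs(np.diff(c,axis=0)).max(1)); tr=np.abs(c[-1]-b[6]).max()
            print(s.round(2),"minm",round(m,3),"maxstep",round(st,2),"transit",round(tr,2))
            sc=m-.15*st-.05*tr
            if best is None or sc>best[0]: best=(sc,c)
    c=best[1]
    for (n,_),q in zip(poses,c): print(n,q.round(2),round(marg(q),3),elbow(q).round(2))
    pickle.dump(c,open("dry.pkl","wb"))
    show(b[6],c[-1],9)
    for k in range(8,0,-1): print(poses[k][0]); show(c[k],c[k-1],3)
E
python3 s10.py
```

```text
[-0.1   1.12 -0.87  2.12  2.17  0.96 -0.58] minm 0.0 maxstep 0.51 transit 1.13
[-0.12  1.11 -0.84  2.12  2.17  0.94 -0.6 ] minm 0.0 maxstep 0.52 transit 1.13
[-0.13  1.09 -0.81  2.12  2.19  0.92 -0.63] minm 0.012 maxstep 0.54 transit 1.14
[-0.2   1.05 -0.67  2.12  2.24  0.82 -0.74] minm 0.076 maxstep 0.64 transit 1.2
[-0.41  0.97 -0.32  2.14  2.49  0.62 -1.1 ] minm 0.067 maxstep 1.05 transit 1.32
[-0.55  0.96 -0.08  2.14  2.74  0.54 -1.42] minm 0.06 maxstep 1.39 transit 1.36
[ 0.1   1.46 -1.44  2.11  2.1   1.48 -0.18] minm 0.0 maxstep 0.35 transit 1.13
final [-0.2   1.05 -0.67  2.12  2.24  0.82 -0.74] 0.342 [0.48 0.08 0.63]
f1 [-0.2   1.03 -0.67  2.13  2.23  0.81 -0.73] 0.341 [0.48 0.08 0.64]
f2 [-0.2   1.   -0.69  2.18  2.23  0.84 -0.76] 0.293 [0.47 0.08 0.65]
f3 [-0.21  0.97 -0.73  2.29  2.23  0.9  -0.84] 0.198 [0.46 0.08 0.67]
f4 [-0.24  0.91 -0.78  2.44  2.21  0.98 -0.95] 0.076 [0.44 0.08 0.69]
f4b [-0.22  0.79 -0.74  2.36  2.01  0.73 -0.75] 0.147 [0.39 0.07 0.74]
f5 [-0.08  0.71 -0.92  2.21  1.36  0.68 -0.11] 0.268 [0.37 0.01 0.77]
f6 [ 0.06  0.68 -1.15  2.08  0.94  0.89  0.27] 
[... 2894 characters left out ...]
.     0.075] noseD [0.053 0.    0.075] pitch 0.0 roll -0.0 noseW [0.69 0.33 0.08]
f2
0.0 gripD [-0.09   0.     0.075] noseD [0.053 0.    0.075] pitch 0.0 roll -0.0 noseW [0.69 0.33 0.08]
0.5 gripD [-0.08   0.     0.069] noseD [0.063 0.    0.068] pitch -0.0 roll 0.0 noseW [0.7  0.33 0.07]
1.0 gripD [-0.07   0.     0.062] noseD [0.073 0.    0.062] pitch 0.0 roll 0.0 noseW [0.71 0.33 0.06]
f1
0.0 gripD [-0.07   0.     0.062] noseD [0.073 0.    0.062] pitch 0.0 roll 0.0 noseW [0.71 0.33 0.06]
0.5 gripD [-0.07  -0.     0.058] noseD [ 0.073 -0.     0.058] pitch -0.0 roll -0.0 noseW [0.71 0.33 0.06]
1.0 gripD [-0.07   0.     0.054] noseD [0.073 0.    0.054] pitch 0.0 roll 0.0 noseW [0.71 0.33 0.05]
```

```bash
cat > s11.py <<'E'
from s10 import *
def dz2(x,y,z,lean,yaw): return G(np.r_[fr(D,DY,(x,y)),z],yaw,lean,BK)
names2=names[:7]+[("f6",(-.255,.24,6)),("f7",(-.262,.35,4))]
poses=[(n,dz(*v)) for n,v in names2]+[("t1",dz2(-.28,-.14,.36,6,DY)),("t2",dz2(-.30,-.28,.35,12,.3)),("t3",dz2(-.31,-.35,.30,22,.28))]
if __name__=="__main__":
    b=pickle.load(open("pick.pkl","rb"))
    for w in (.02,.1,.3):
        c=[pickle.load(open("dry.pkl","rb"))[0]]
        for n,(P,R) in poses[1:]:
            q,e=ik(P,R,c[-1],w=w)
            if q is None: print(n,"FAIL",e); break
            c.append(q)
        if len(c)==len(poses): break
    for (n,_),q in zip(poses,c): print(n,q.round(2),round(marg(q),3),elbow(q).round(2))
    pickle.dump(c,open("dry2.pkl","wb"))
    print("b6->t3"); show(b[6],c[-1],5)
    for k in range(len(c)-1,5,-1): print(poses[k][0]); show(c[k],c[k-1],5)
E
python3 s11.py
```

```text
final [-0.2   1.05 -0.67  2.12  2.24  0.82 -0.74] 0.342 [0.48 0.08 0.63]
f1 [-0.2   1.03 -0.67  2.13  2.23  0.81 -0.73] 0.341 [0.48 0.08 0.64]
f2 [-0.2   1.   -0.69  2.18  2.23  0.84 -0.76] 0.293 [0.47 0.08 0.65]
f3 [-0.21  0.97 -0.73  2.29  2.23  0.9  -0.84] 0.198 [0.46 0.08 0.67]
f4 [-0.24  0.91 -0.78  2.44  2.21  0.98 -0.95] 0.076 [0.44 0.08 0.69]
f4b [-0.22  0.79 -0.74  2.36  2.01  0.73 -0.75] 0.147 [0.39 0.07 0.74]
f5 [-0.08  0.71 -0.92  2.21  1.36  0.68 -0.11] 0.268 [0.37 0.01 0.77]
f6 [ 0.06  0.67 -1.15  2.11  0.94  0.87  0.25] 0.2 [ 0.35 -0.04  0.79]
f7 [ 0.21  0.56 -1.34  1.92  0.67  1.12  0.5 ] 0.066 [ 0.29 -0.08  0.82]
t1 [ 0.62  0.53 -1.44  1.99  0.66  1.07  0.8 ] 0.0 [ 0.22 -0.18  0.83]
t2 [ 1.    0.54 -1.44  2.03  0.71  0.92  1.1 ] 0.0 [ 0.14 -0.25  0.83]
t3 [ 1.15  0.61 -1.36  2.18  0.99  0.62  1.03] 0.055 [ 0.12 -0.31  0.81]
b6->t3
0.0 gripD [-0.31  -0.361  0.182] noseD [-0.167 -0.368  0.182] pitch 0.0 roll -0.0 noseW [ 0.6  -0.09  0.18]
0.25 gripD [-0.323 -0.369  0.2  ] noseD [-0.18  -0.376  0.186] pitch -6.0 roll -2.0 noseW [ 0.59 -0.1   0.19]
0.5 gripD [-0.328 -0.3
[... 2828 characters left out ...]
0.005  0.152] pitch -19.0 roll -0.0 noseW [0.56 0.28 0.15]
1.0 gripD [-0.215 -0.     0.185] noseD [-0.078 -0.     0.143] pitch -17.0 roll 0.0 noseW [0.57 0.28 0.14]
f5
0.0 gripD [-0.215 -0.     0.185] noseD [-0.078 -0.     0.143] pitch -17.0 roll 0.0 noseW [0.57 0.28 0.14]
0.25 gripD [-0.207 -0.008  0.173] noseD [-0.068 -0.01   0.138] pitch -14.0 roll -1.0 noseW [0.58 0.28 0.14]
0.5 gripD [-0.199 -0.01   0.162] noseD [-0.059 -0.013  0.135] pitch -11.0 roll -2.0 noseW [0.59 0.28 0.13]
0.75 gripD [-0.193 -0.008  0.153] noseD [-0.052 -0.01   0.132] pitch -8.0 roll -1.0 noseW [0.6  0.28 0.13]
1.0 gripD [-0.19  -0.     0.145] noseD [-0.048 -0.     0.13 ] pitch -6.0 roll 0.0 noseW [0.6  0.29 0.13]
```

```bash
cat > s12.py <<'E'
from kin import *
from workcell import robot
import cv2,pickle
c=pickle.load(open("dry2.pkl","rb"))
for k in (11,10,9,8,7):
    robot.goto_joints(c[k]); print(k,robot.get_t(),robot.get_tool_pos().round(4),robot.get_wrist_force().round(1),round(robot.get_width(),4))
cv2.imwrite("pics/s12_wrist.png",robot.capture("wrist"))
im=robot.capture("side"); cv2.imwrite("pics/s12_side.png",cv2.resize(im[80:270,180:360],None,fx=4,fy=3.1))
im=robot.capture("scene"); cv2.imwrite("pics/s12_scene.png",cv2.resize(im[120:300,220:410],None,fx=3.5,fy=3))
E
python3 s12.py
```

```text
11 20.2917 [ 0.4643 -0.1207  0.2868] [-0.5  0.5 -2.5] 0.0418
10 20.7333 [ 0.4503 -0.0505  0.3367] [-0.7 -1.2 -2.7] 0.0418
9 21.3583 [0.423  0.0861 0.3455] [-0.5  0.2 -2.3] 0.0414
8 21.9833 [0.3959 0.2242 0.336 ] [ 0.7 -0.3 -1.6] 0.0416
7 22.5 [0.4033 0.2274 0.2274] [ 0.9 -0.2 -1.2] 0.0419
```

View pics/s12_scene.png

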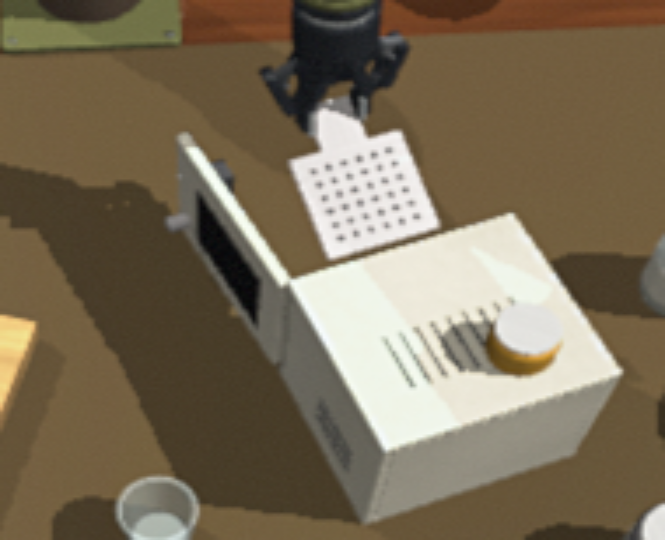

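View pics/s12_side.png

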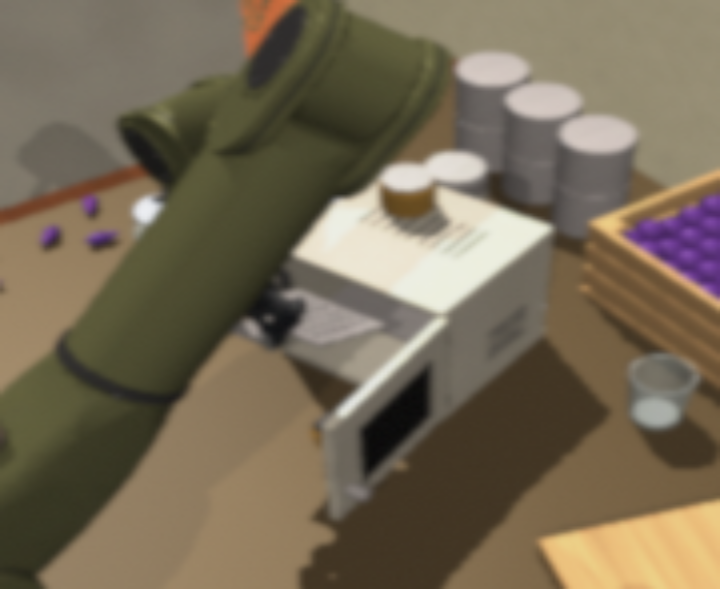

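View pics/s12_wrist.png

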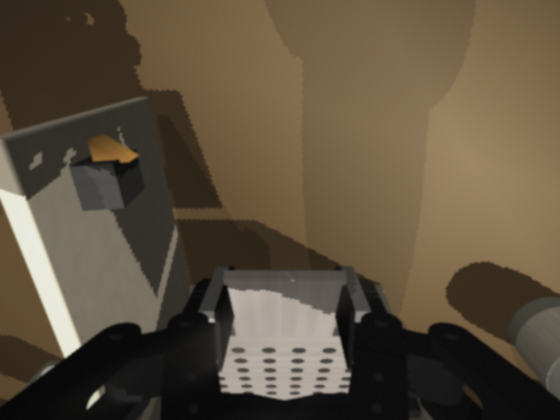

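```bash
cat > s13.py <<'E'
from kin import *
from workcell import robot
import cv2,pickle,sys
c=pickle.load(open("dry2.pkl","rb"))
for k in (6,5,4,3,2):
    robot.goto_joints(c[k]); f=robot.get_wrist_force(); print(k,robot.get_t(),robot.get_tool_pos().round(4),f.round(1),round(robot.get_width(),4))
    if np.linalg.norm(f)>6: print("STOP"); break
cv2.imwrite("pics/s13_wrist.png",robot.capture("wrist"))
im=robot.capture("side"); cv2.imwrite("pics/s13_side.png",cv2.resize(im[80:270,180:360],None,fx=4,fy=3.1))
im=robot.capture("scene"); cv2.imwrite("pics/s13_scene.png",cv2.resize(im[120:300,220:410],None,fx=3.5,fy=3))
E
python3 s13.py
```

```text
6 23.1417 [0.4427 0.2422 0.1735] [ 0.7 -0.6 -0.8] 0.0419
5 23.8 [0.469  0.2509 0.1343] [ 0.5  0.3 -1.6] 0.0419
4 24.15 [0.4757 0.2528 0.1087] [ 0.8  0.3 -1.9] 0.0416
3 24.5 [0.5285 0.2699 0.0823] [-0.3 -0.5 -1.6] 0.042
2 24.7917 [0.5651 0.2828 0.0652] [-2.1 -1.2 -1.3] 0.0416
```

View pics/s13_side.png

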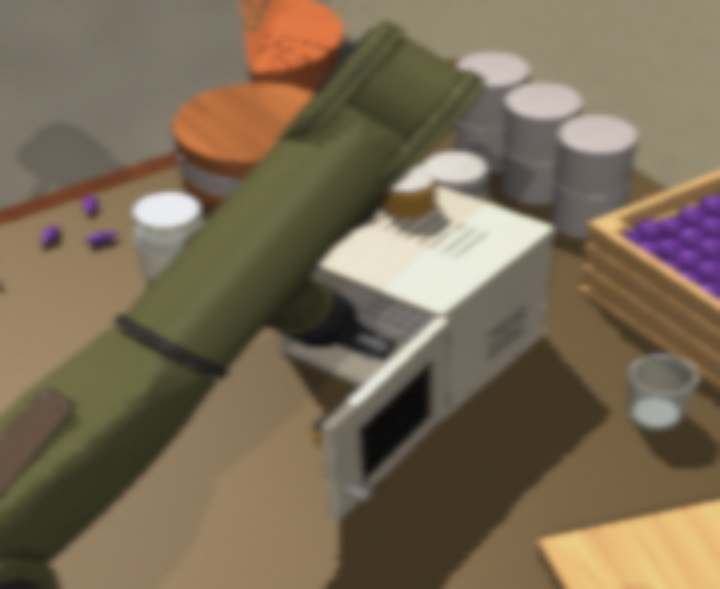

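View pics/s13_scene.png

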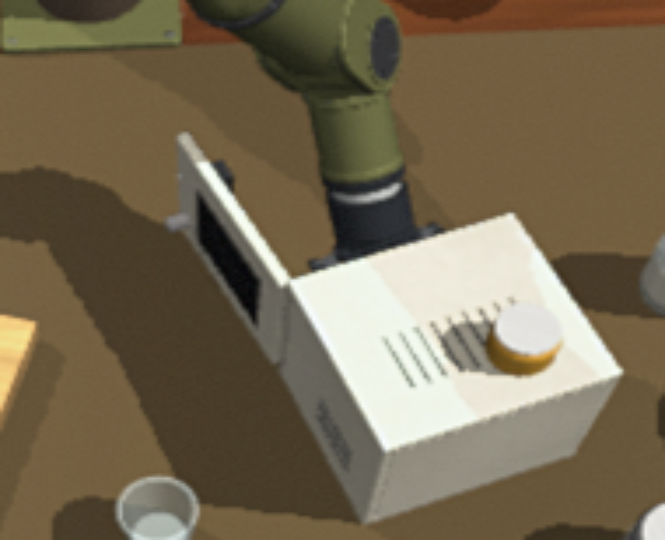

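View pics/s13_wrist.png

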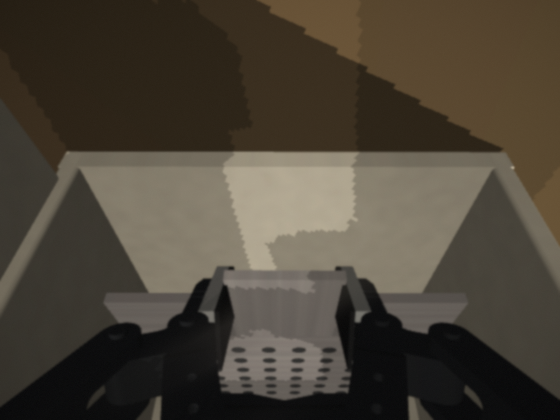

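Run:
```python
from workcell import robot
from h import *
from s10 import inD
c=robot.get_calibration("wrist")
for p,z in (((285,152),.012),((68,152),.012),((500,152),.012),((115,294),.05),((460,294),.05),((115,303),.05)):
    print(p,inD(onz(c,p,z)).round(4))
```

```text
(285, 152) [-0.1115  0.0003  0.012 ]
(68, 152) [-0.1113 -0.1004  0.012 ]
(500, 152) [-0.1118  0.1001  0.012 ]
(115, 294) [-0.0468 -0.0893  0.05  ]
(460, 294) [-0.0472  0.0929  0.05  ]
(115, 303) [-0.0367 -0.0928  0.05  ]
```

```bash
cat > s14.py <<'E'
from s10 import *
from workcell import robot
import cv2,pickle,sys
c=pickle.load(open("dry2.pkl","rb"))
f0=robot.get_wrist_force()
for k in (1,0):
    robot.goto_joints(c[k]); f=robot.get_wrist_force(); print(k,robot.get_t(),robot.get_tool_pos().round(4),(f-f0).round(1),round(robot.get_width(),4))
cv2.imwrite("pics/s14_wrist.png",robot.capture("wrist"))
for dzz in (-.0012,-.0012,-.0012):
    q,e=ik(*[ (P+[0,0,0],R) for P,R in [dz(XF,.0535+dzz,32)]][0],robot.get_joint_positions())
    z0=robot.get_tool_pos()
    q,e=ik(z0+[0,0,dzz],fk1(c[0])[1],robot.get_joint_positions()); robot.goto_joints(q); f=robot.get_wrist_force(); print(robot.get_t(),robot.get_tool_pos().round(4),(f-f0).round(1))
    if f[2]-f0[2]>2.5: break
E
python3 s14.py
```

```text
1 25.1917 [0.583  0.2889 0.051 ] [0.7 1.  0.5] 0.0423
0 25.4417 [0.582  0.2889 0.0423] [0.3 0.8 1. ] 0.0418
25.7417 [0.5821 0.2891 0.0417] [-0.9  1.5  1.9]
25.9917 [0.5825 0.2895 0.0412] [-1.4 -0.4  6.4]
```

View pics/s14_wrist.png

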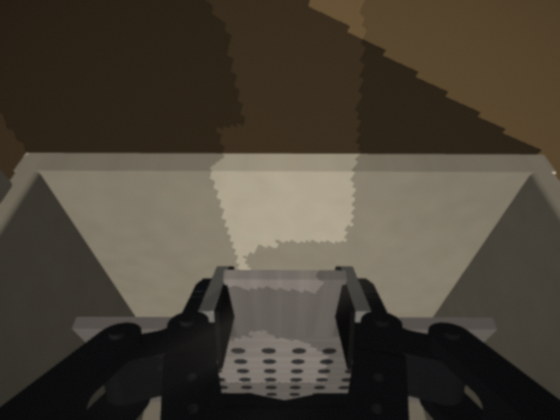

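```bash
cat > s15.py <<'E'
from s10 import *
from h import *
from workcell import robot
import cv2,pickle
c=pickle.load(open("dry2.pkl","rb"))
robot.gripper_to(.060); robot.dwell(.3); print(robot.get_t(),robot.get_width(),robot.get_wrist_force().round(1))
for k in (2,3,4):
    robot.goto_joints(c[k]); print(k,robot.get_t(),robot.get_wrist_force().round(1))
robot.dwell(.2)
cal=robot.get_calibration("wrist"); im=robot.capture("wrist"); np.savez("s15.npz",im=im,**{k:np.array(v) for k,v in cal.items()})
pm=np.array([(-.055,-.055),(-.055,.055),(.055,.055),(.055,-.055),(-.105,-.022),(-.105,.022)])
pc=fr(D,DY,(.018,0))
for u in proj(cal,np.array([np.r_[fr(pc,DY,q),.054] for q in pm])): cv2.circle(im,tuple(int(v) for v in np.round(u)),3,(0,0,255),1)
cv2.imwrite("pics/s15_wrist.png",im)
E
python3 s15.py
```

```text
26.6083 0.05985168586323537 [-0.1  0.7 -0.5]
2 26.8583 [ 0.4 -0.2 -0.4]
3 27.15 [ 0.4 -0.6 -0. ]
4 27.5 [-0.7  0.5 -0.1]
```

View pics/s15_wrist.png

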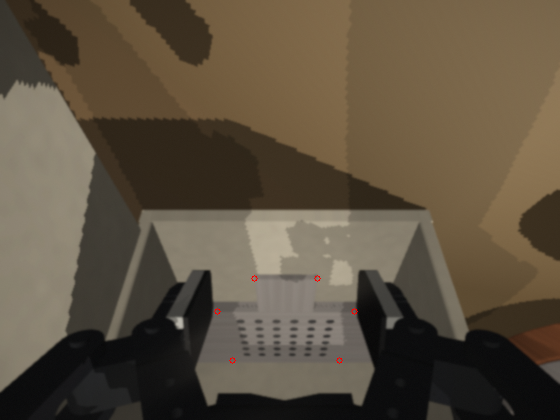

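Run:
```python
import numpy as np,cv2
im=np.load("s15.npz")["im"]
a=cv2.resize(im[195:395,120:450],None,fx=2.4,fy=2.4,interpolation=cv2.INTER_CUBIC); a=np.clip(a.astype(float)*1.6,0,255).astype(np.uint8)
cv2.imwrite("pics/s15_crop.png",a)
```

```text
(no output)
```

View pics/s15_crop.png

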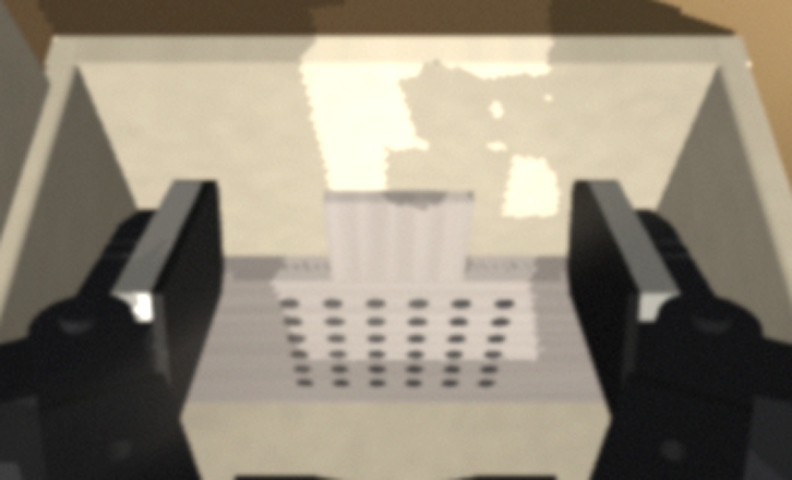

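```bash
cat > s16.py <<'E'
from plan import *
import pickle
HY=-.105; H=.011
def door(phi,r=.185,gap=0.,z=.15,flip=0,dyaw=0,h=H):
    a=DY+np.pi/2+phi; d=np.array([np.cos(a),np.sin(a)]); n=np.array([np.cos(DY+np.pi+phi),np.sin(DY+np.pi+phi)])
    p=fr(D,DY,(-.1,HY))+r*d+(.012+h+gap)*n
    return np.r_[p,z],tool(DY+phi+flip+dyaw,0.)
phis=list(np.linspace(1.62,0,10))
seq=[("hi",door(1.66,gap=.06,z=.30)),("lo",door(1.66,gap=.06))]+[("%.2f"%f,door(f)) for f in phis]
if __name__=="__main__":
    res=[]
    for flip in (0,np.pi):
      for off in (0,-.5,.5):
        seq=[("hi",door(1.66,gap=.06,z=.30,flip=flip,dyaw=off)),("lo",door(1.66,gap=.06,flip=flip,dyaw=off))]+[("%.2f"%f,door(f,flip=flip,dyaw=off)) for f in phis]
        rng=np.random.default_rng(1); b=None
        for s in [rng.uniform(LO,HI) for _ in range(12)]:
            c=[];q=s
            for i,(n,(P,R)) in enumerate(seq):
                q2,e=ik(P,R,q,w=.02)
                if q2 is None: break
                c.append(q2);q=q2
            if len(c)==len(seq):
                m=min(marg(x) for x in c); st=np.abs(np.diff(c,axis=0)).max(); sc=m-.2*st
                if b is None or sc>b[0]: b=(sc,m,st,c)
        if b: print(flip,off,b[1],b[2],b[3][0].round(2),b[3][-1].round(2)); res.append((b[0],b[3],flip,off))
    res.sort(key=lambda x:-x[0]); print(res[0][2:]); 
    for q in res[0][1]: print(q.round(2),elbow(q).round(2),round(marg(q),2))
    pickle.dump(res,open("door.pkl","wb"))
E
python3 s16.py
```

```text
0 0 6.847450229052754e-07 0.35129301110137734 [ 0.66  0.71 -1.44  1.95  0.76  1.2   2.49] [-0.21  0.92 -0.9   1.67  0.84  0.99  0.48]
0 -0.5 0.05036339444469573 0.4147871006839006 [ 0.31  0.42 -0.69  1.97  0.34  0.87  2.5 ] [-0.73  0.77  0.08  1.7  -0.09  0.67  0.8 ]
3.141592653589793 0 0.22855750177347034 0.44048733459042977 [ 0.11  0.38 -0.39  1.97  0.19  0.83  0.03] [-0.87  0.8   0.35  1.71 -0.39  0.7  -1.57]
3.141592653589793 -0.5 0.16274432613019296 0.4440813903564837 [-0.06  0.36 -0.15  1.98  0.07  0.8  -0.34] [-0.95  0.83  0.51  1.71 -0.56  0.75 -1.91]
3.141592653589793 0.5 0.2544260087389174 0.3867687596560858 [ 0.39  0.45 -0.82  1.96  0.42  0.91  0.27] [-0.63  0.77 -0.08  1.7   0.09  0.68 -1.51]
(3.141592653589793, 0.5)
[ 0.39  0.45 -0.82  1.96  0.42  0.91  0.27] [ 0.22 -0.11  0.85] 0.42
[ 0.19  0.66 -0.57  2.16  0.73  0.52 -0.01] [ 0.34 -0.09  0.79] 0.32
[ 0.02  0.64 -0.52  2.21  0.72  0.46 -0.21] [ 0.34 -0.02  0.8 ] 0.27
[-0.11  0.62 -0.45  2.23  0.67  0.42 -0.41] [0.33 0.02 0.8 ] 0.25
[-0.22  0.62 -0.39  2.22  0.6   0.4  -0.59] [0.32 0.05 0.81] 0.26
[-0.32  0.62 -0.34  2.19  0.52  0.41 -0.75] [0.32 0.09 0.8 ] 0.29
[-0.41  0.63 -0.3   2.14  0.43  0.43 -0.9 ] [0.31 0.11 0.8 ] 0.33
[-0.48  0.65 -0.26  2.07  0.35  0.46 -1.03] [0.31 0.14 0.8 ] 0.39
[-0.54  0.67 -0.22  1.99  0.28  0.51 -1.16] [0.31 0.16 0.79] 0.44
[-0.58  0.7  -0.17  1.9   0.21  0.56 -1.28] [0.31 0.18 0.78] 0.47
[-0.61  0.73 -0.13  1.8   0.15  0.62 -1.4 ] [0.32 0.2  0.77] 0.44
[-0.63  0.77 -0.08  1.7   0.09  0.68 -1.51] [0.33 0.22 0.75] 0.42
```

```bash
cat > s17.py <<'E'
from s16 import *
c=pickle.load(open("dry2.pkl","rb")); res=pickle.load(open("door.pkl","rb"))
ds=[r for r in res if r[2]>1 and r[3]==0][0][1]
if __name__=="__main__":
    from workcell import robot
    import cv2
    for q in ds: print(q.round(2),fk1(q)[0].round(3))
    for t in np.linspace(0,1,6):
        T,A=fk1(c[8]+(ds[0]-c[8])*t); print(T.round(3),np.degrees(np.arccos(-A[2,1])).round(0))
    for k in (5,6,7,8): robot.goto_joints(c[k])
    robot.gripper_to(0.0,squeeze=20)
    robot.goto_joints(ds[0]); print(robot.get_t(),robot.get_tool_pos(),robot.get_width())
    for n,(y0,y1,x0,x1) in {"side":(80,270,180,360),"scene":(120,300,220,410)}.items():
        im=robot.capture(n); np.save(f"s17_{n}.npy",im); cv2.imwrite(f"pics/s17_{n}.png",cv2.resize(im[y0:y1,x0:x1],None,fx=4,fy=3.1,interpolation=cv2.INTER_CUBIC))
E
python3 s17.py
```

```text
[ 0.11  0.38 -0.39  1.97  0.19  0.83  0.03] [0.446 0.027 0.3  ]
[-0.03  0.62 -0.21  2.17  0.33  0.39 -0.09] [0.446 0.027 0.15 ]
[-0.21  0.6  -0.16  2.22  0.28  0.34 -0.24] [0.418 0.089 0.15 ]
[-0.33  0.6  -0.1   2.24  0.19  0.31 -0.4 ] [0.404 0.119 0.15 ]
[-0.44  0.6  -0.05  2.23  0.1   0.31 -0.56] [0.397 0.152 0.15 ]
[-0.54  0.61 -0.    2.2   0.    0.33 -0.71] [0.395 0.186 0.15 ]
[-0.64  0.62  0.05  2.15 -0.08  0.37 -0.86] [0.4   0.219 0.15 ]
[-0.71  0.65  0.11  2.08 -0.16  0.42 -1.  ] [0.41  0.251 0.15 ]
[-0.78  0.68  0.17  2.   -0.23  0.48 -1.15] [0.426 0.28  0.15 ]
[-0.82  0.71  0.23  1.91 -0.29  0.55 -1.29] [0.447 0.306 0.15 ]
[-0.86  0.75  0.29  1.81 -0.34  0.63 -1.43] [0.472 0.329 0.15 ]
[-0.87  0.8   0.35  1.71 -0.39  0.7  -1.57] [0.501 0.346 0.15 ]
[0.395 0.226 0.337] 4.0
[0.403 0.189 0.317] 1.0
[0.411 0.151 0.304] 2.0
[0.421 0.112 0.297] 3.0
[0.433 0.071 0.296] 2.0
[0.446 0.027 0.3  ] 0.0
31.275 [0.44548909 0.02889059 0.30007642] 8.204844521839439e-05
```

View pics/s17_side.png

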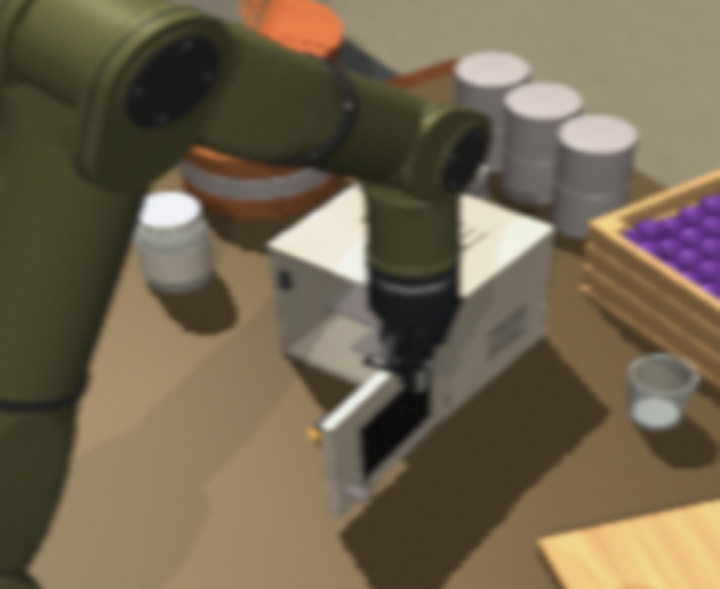

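View pics/s17_scene.png

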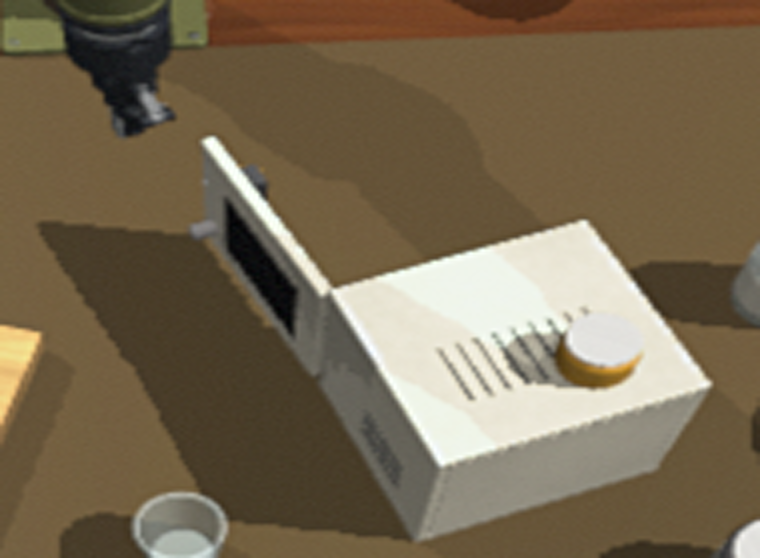

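```bash
cat > s18.py <<'E'
from s17 import *
from workcell import robot
import cv2
robot.goto_joints(ds[1]); f0=robot.get_wrist_force(); print(robot.get_t(),robot.get_tool_pos().round(3))
for i in range(2,11):
    robot.goto_joints(ds[i]); f=robot.get_wrist_force()-f0; print(i,robot.get_t(),(robot.get_tool_pos()-fk1(ds[i])[0]).round(4),f.round(1))
    if np.linalg.norm(f)>15: print("STOP"); break
for n,(y0,y1,x0,x1) in {"side":(80,270,180,360),"scene":(120,300,220,410)}.items():
    im=robot.capture(n); cv2.imwrite(f"pics/s18_{n}.png",cv2.resize(im[y0:y1,x0:x1],None,fx=4,fy=3.1,interpolation=cv2.INTER_CUBIC))
E
python3 s18.py
```

```text
32.025 [0.446 0.028 0.15 ]
2 32.4 [0.0011 0.0019 0.0017] [ 0.6 -1.7 -0.9]
3 32.6833 [0.001  0.0004 0.0009] [-1.4 -0.9 -0.7]
4 32.9583 [ 0.001  -0.      0.0005] [-0.2 -1.  -0.6]
5 33.2333 [ 0.0009 -0.0004  0.0002] [-0.  -0.6 -0.8]
6 33.5 [ 0.0008 -0.0006  0.0001] [-0.8 -1.  -1.1]
7 33.7667 [ 0.0007 -0.001  -0.    ] [ 0.1 -1.3 -1.1]
8 34.0333 [ 0.0004 -0.0013 -0.0001] [ 0.9 -1.6 -1.8]
9 34.2917 [ 0.0001 -0.0016 -0.0002] [-0.5 -1.3 -1.1]
10 34.55 [ 0.0002 -0.0017 -0.0002] [ 0.7 -0.6 -0.5]
```

View pics/s18_side.png

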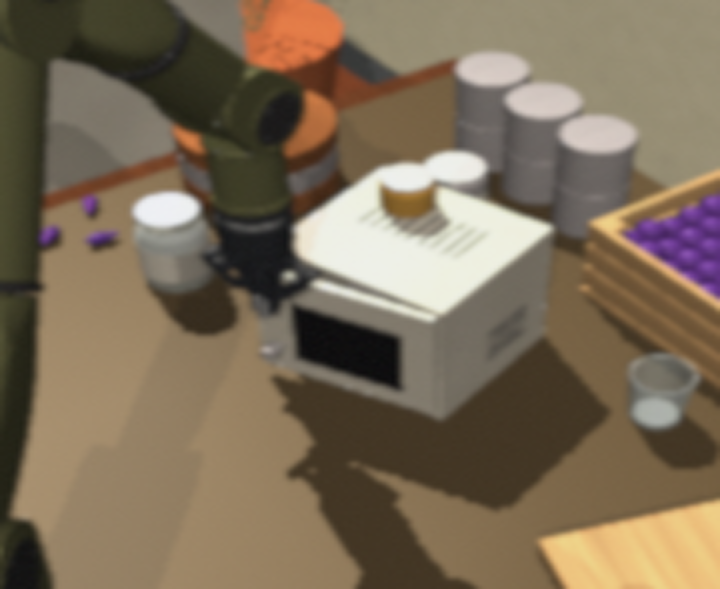

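View pics/s18_scene.png

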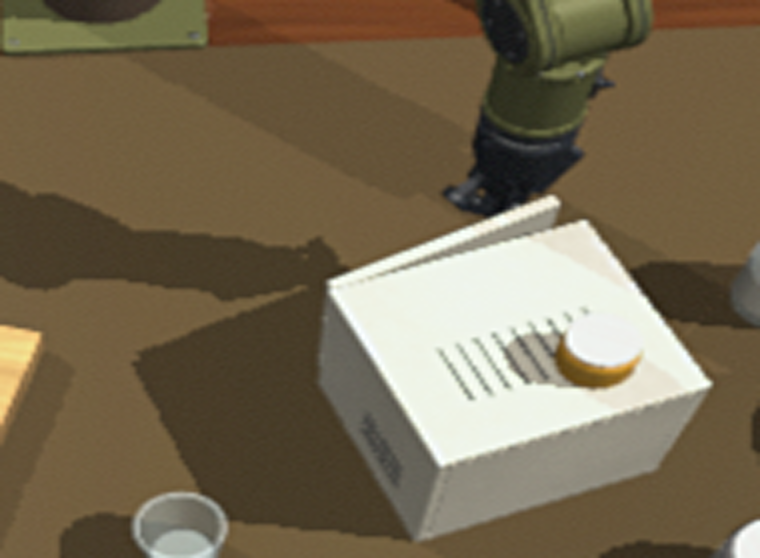

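```bash
cat > s19.py <<'E'
from s16 import *
from workcell import robot
import cv2
nd=np.array([np.cos(DY),np.sin(DY),0])
f0=robot.get_wrist_force(); q=robot.get_joint_positions(); hist=[]
phi=.15
while phi>-.10:
    P,R=door(phi,flip=np.pi); q2,e=ik(P,R,q,w=.02)
    if q2 is None: print("ik"); break
    q=q2; robot.goto_joints(q); f=np.mean([robot.get_wrist_force() for _ in range(3)],0); T=robot.get_tool_pos()
    # actual contact-implied phi
    lag=float((P-T)@nd); fp=float(-(f-f0)@nd); print(round(phi,3),round(robot.get_t(),2),"lag mm",round(lag*1e3,2),"push",round(fp,1))
    if fp>14 and phi<.03: break
    phi-=.02
for n,(y0,y1,x0,x1) in {"side":(80,270,180,360),"scene":(120,300,220,410)}.items():
    im=robot.capture(n); cv2.imwrite(f"pics/s19_{n}.png",cv2.resize(im[y0:y1,x0:x1],None,fx=4,fy=3.1,interpolation=cv2.INTER_CUBIC))
E
python3 s19.py
```

```text
0.15 34.9 lag mm 0.53 push 0.8
0.13 35.15 lag mm -0.07 push 0.8
0.11 35.4 lag mm 0.01 push 2.0
0.09 35.65 lag mm 0.28 push 1.8
0.07 35.9 lag mm -0.46 push 1.7
0.05 36.15 lag mm -1.4 push 0.6
0.03 36.4 lag mm -0.57 push 0.9
0.01 36.65 lag mm 2.04 push 6.0
-0.01 36.9 lag mm 5.72 push 11.1
-0.03 37.15 lag mm 9.85 push 18.3
```

View pics/s19_scene.png

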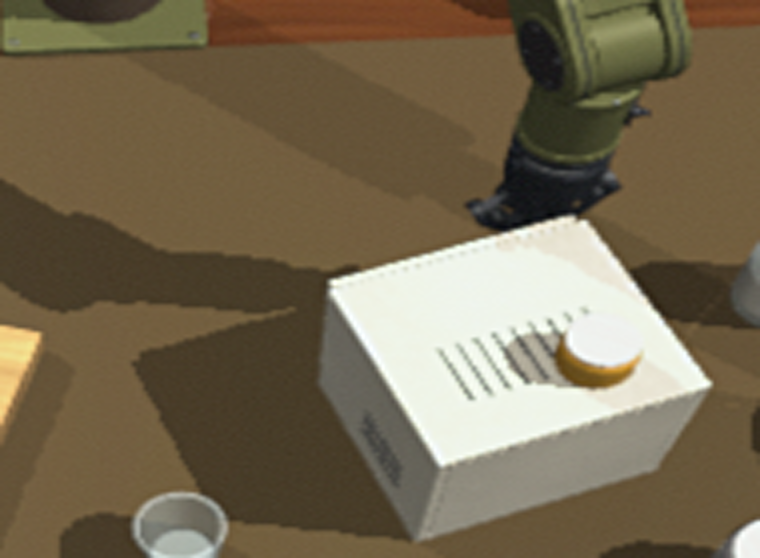

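```bash
cat > s20.py <<'E'
from s16 import *
from workcell import robot
import cv2
q=robot.get_joint_positions()
for phi,gap,z in ((.02,.02,.15),(.02,.07,.15),(.02,.09,.28)):
    P,R=door(phi,gap=gap,flip=np.pi,z=z); q,e=ik(P,R,q,w=.02); robot.goto_joints(q); print(robot.get_t(),robot.get_wrist_force().round(1))
robot.dwell(.3)
for n,(y0,y1,x0,x1) in {"side":(110,260,220,350),"scene":(150,290,270,410)}.items():
    im=robot.capture(n); np.save(f"s20_{n}.npy",im); cv2.imwrite(f"pics/s20_{n}.png",cv2.resize(im[y0:y1,x0:x1],None,fx=5,fy=4,interpolation=cv2.INTER_CUBIC))
cv2.imwrite("pics/s20_wrist.png",robot.capture("wrist"));
E
python3 s20.py
```

```text
37.5 [1.9 0.3 0.8]
37.8167 [ 1.3  0.7 -0.2]
38.4083 [0.8 1.6 0.2]
```

View pics/s20_side.png

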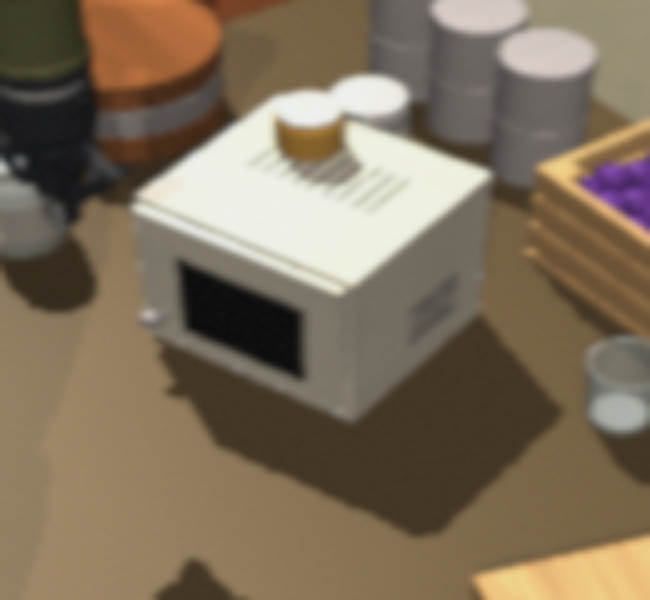

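View pics/s20_scene.png

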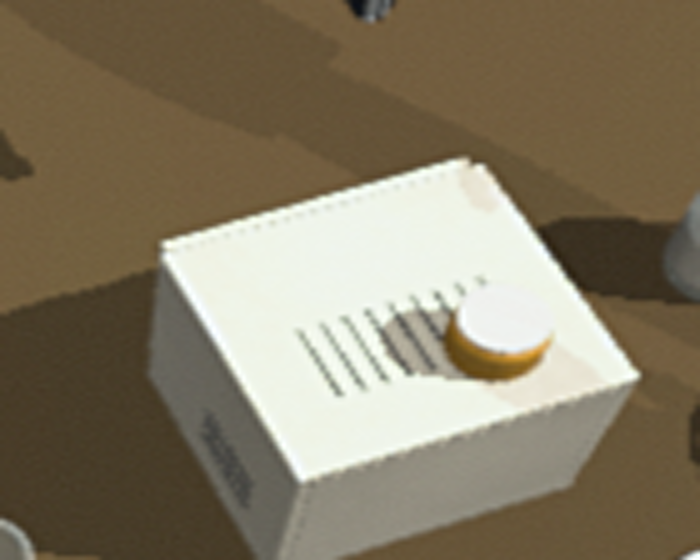

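View pics/s20_wrist.png

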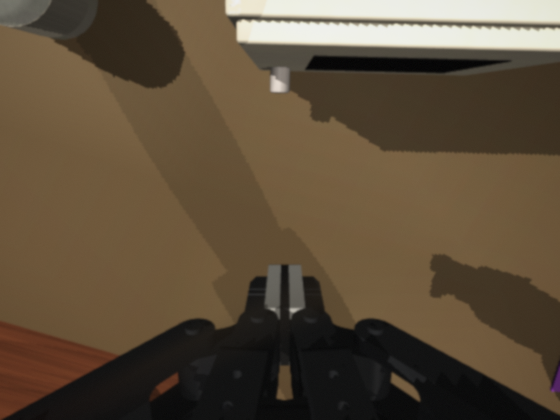

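Run:
```python
import cv2
im=cv2.imread("pics/s20_wrist.png"); cv2.imwrite("pics/s20_wc.png",cv2.resize(im[0:110,215:480],None,fx=3,fy=4,interpolation=cv2.INTER_CUBIC))
```

```text
(no output)
```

View pics/s20_wc.png

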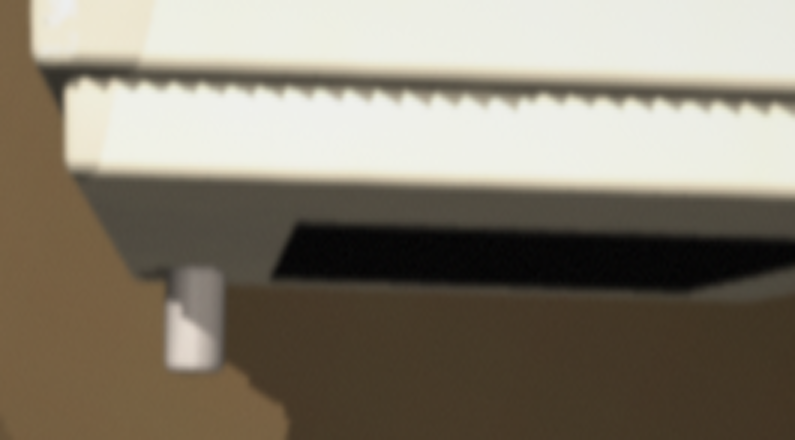

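Run:
```python
from workcell import robot
import numpy as np,cv2,pickle
o=pickle.load(open("tr.pkl","rb"))
im=robot.capture("scene"); cv2.imwrite("pics/end.png",im)
for q in ["jar_center","tin","glass_cup","tall_jar"]:
    r=robot.trace(q,"scene"); print(q,o["scene",q][0]["at"],[np.round(d["at"],1).tolist() for d in r[:2]])
print(robot.get_t(),robot.get_wrist_force())
```

```text
jar_center [180.5, 218.2] [[179.9, 216.9]]
tin [369.4, 232.1] [[369.3, 227.3]]
glass_cup [264.7, 287.7] [[266.0, 288.8]]
tall_jar [419.9, 205.7] [[415.3, 205.7]]
39.1083 [0.24106476 0.004525   0.69338872]
```

View pics/end.png

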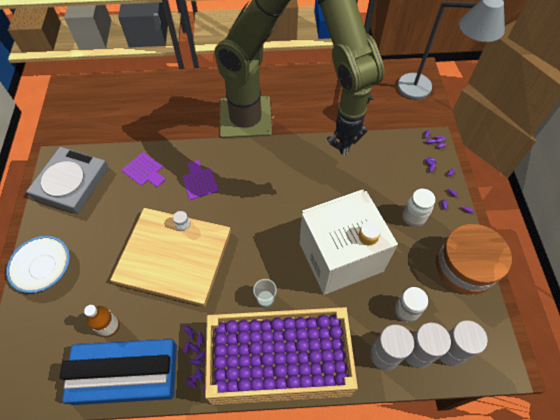

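The scene view shows the door shut at about (330,205). The jar (180,218), tin (369,232), cup (264,290) and tall jar (420,205) are where they started, and the arm is clear of everything. I'm handing in now.

Run:
```python
from workcell import robot
print(robot.finish_job(), robot.get_t())
```

```text
the job is handed in; nothing more can be done
the job is handed in; nothing more can be done
```

The job is handed in at about 39 s of the 72 s allowed. The plate is on the dryer's rack with the tongue towards the door, and the door is shut; no verdict was reported.

**Plate:** I gripped the bare steel plate by its tongue and slid it round the jar until the tongue stuck out over the front edge. I let go, gripped it again with the tool leaning 32°, and lifted it over the door. I then lowered it onto the rack until the wrist force showed contact, and released it. The wrist picture after release showed it flat, matching the planned pose to within a pixel or two. That puts the tongue tip about 13 mm inside the mouth.

**Door:** I pushed the door's outer face above the knob. The push force fell off at about 0.05 rad, as it would when the latch snaps in. The door then met a hard stop, which I pressed to 18 N. After I backed off, its top edge was parallel to the roof's front edge to a few mrad, and it stayed shut.

**Bystanders:** The jar, tin, cup and tall jar look unmoved in the last picture. The networks' positions for them shifted by 1 to 5 pixels, which I put down to noise.

**Not confirmed:** I could not see the latch bolt. That it snapped in is inferred from the force drop and the door staying shut. I also could not see the plate once the door was closed.

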